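Load the refrigerator brazing kit drawer and push it home

TASK

Load the kit for the next refrigerator into the open drawer: roll the copper filter drier sideways out of its spring clips and lay it in the drawer's two black V supports, and stack all the white keyed spacers in one pile on the orange keyed base, every lug fully down in the matching notch below. Once everything is loaded, push the drawer fully home past its detent with the kit still in place, and leave the jar, the copper U-bend and the wrench where they are.

Things in the scene. Friction and masses are not known exactly. Their poses are not given: they have to be found in the camera images.
- kit_drawer (a joint): Kit drawer of the open-topped blue cabinet: m it stands open (0 home, 0.2 fully out; starts 0.16 to 0.19). Rubs with about 1.5 N, stays where left. A sprung detent needs about 5 N at 8 to 16 mm open, then draws it home. Inside 170 long x 210 mm wide, walls 28 mm above its floor. Cabinet 260 wide, 70 mm high, no roof; its front edge is 12 mm behind the closed drawer's front face.
- drawer_handle (a point): Middle of the drawer's steel bar handle: bar 120 mm long, about 10 mm thick, across the front, 35 mm ahead of the front panel's face, 48 mm above the table. Axes as dock_seat: x is the pushing-home direction, away from the robot.
- dock_seat (a point): On the drawer: centre of the top face of the orange keyed base, 60 (x) by 48 mm (y), 44 mm above the table, 16 mm above the drawer floor. x is the pushing-home direction, z up. Two end-open notches 8 mm deep: wide (39 mm) at the +x end, narrow (27 mm) at the -x end, 24 mm web between. A spacer sits here pointing the same way, its origin 6 mm below this point.
- cradle_seat (a point): On the drawer, 103 mm to the +y side of dock_seat: where the drier's centre lies when it rests in the two black V supports (12 mm wide, 45 mm either side of this point along x). The drier lies along this x axis, 27.6 mm above the drawer floor, 55.6 mm above the table. Between the supports the floor is bare. Axes as dock_seat.
- clip_stand: Fixed stand, two yellow clips. Origin: middle of underside; drier along its y. Base 75 x 115 x 6 mm. Clips 12 mm wide at y -42 and +42 mm, 67.5 mm high; bare base between. Each has a rigid floor, back (+x) and roof, so no lifting; its mouth opens to -x past a sprung lip 5 mm high, 14.5 mm to -x. Move the drier level to -x over the lips (some 5 to 8 N in all); 35 mm out it is clear to lift.
- drier: Copper filter drier: cylinder 22 mm diameter, 130 mm long, the last 10 mm at each end drawn down thin, about 0.12 kg. Origin at its centre, long axis = its y axis. In the clips its axis is 47 mm above the table. Either end may point either way, and its turn about its own axis does not matter.
- spacer1: White plastic spacer, 60 (x) x 48 (y) x 24 mm, 0.06 kg; may be absent. Origin: centre, level with the lugs' underside (table height when on the table). Body 6 to 24 mm up, flat sides 48 mm apart to grip. Under it two lugs 6 mm high: wide (36 mm) at +x, narrow (24 mm) at -x; on top matching notches. Orange marks: wide (+x) end. Seated on another it points the same way, 18 mm higher.
- flux_jar: Bystander: closed jar, 60 mm diameter, 70 mm high. Origin: centre of its underside.
- u_bend: Bystander: copper U-bend lying flat, about 90 x 72 x 12 mm. Origin: near its middle, on the table.
- wrench: Bystander: steel wrench lying flat along its x axis. Origin: middle of its underside.
- spacer2: White plastic keyed spacer, the same as spacer1 in all sizes, axes and origin; may be absent. Notches 8 mm deep, 39 mm wide at the +x end (orange marks) and 27 mm at the -x end, 1.5 mm clearance each side of the lugs. Any order in the pile will do.
- spacer3: White plastic keyed spacer, the same as spacer1 in all sizes, axes and origin; may be absent. Notches 8 mm deep, 39 mm wide at the +x end (orange marks) and 27 mm at the -x end, 1.5 mm clearance each side of the lugs. Any order in the pile will do.
- spacer4: White plastic keyed spacer, the same as spacer1 in all sizes, axes and origin; may be absent. Notches 8 mm deep, 39 mm wide at the +x end (orange marks) and 27 mm at the -x end, 1.5 mm clearance each side of the lugs. Any order in the pile will do.
- spacer5: White plastic keyed spacer, the same as spacer1 in all sizes, axes and origin; may be absent. Notches 8 mm deep, 39 mm wide at the +x end (orange marks) and 27 mm at the -x end, 1.5 mm clearance each side of the lugs. Any order in the pile will do.

How it is judged (in metres and radians):
On the way, in this order (a step that is already met when the one before it is completed fails the run):
1. with the drawer still open, the drier lies in its V supports and every spacer present is stacked on the keyed base, seated and released (angle between each of spacer1, spacer2, spacer3, spacer4, spacer5's own z axis and vertical below 0.07 rad and angle between the x axis of each of spacer1, spacer2, spacer3, spacer4, spacer5 and the x axis of dock_seat, either way round below 0.15 rad and x of spacer1 in the frame of dock_seat between -0.011 and 0.011 m and y of spacer1 in the frame of dock_seat between -0.011 and 0.011 m and (z of spacer1 in the frame of dock_seat between -0.009 and -0.003 m or z of spacer1 in the frame of dock_seat between 0.009 and 0.015 m or z of spacer1 in the frame of dock_seat between 0.027 and 0.033 m or z of spacer1 in the frame of dock_seat between 0.045 and 0.051 m or z of spacer1 in the frame of dock_seat between 0.063 and 0.069 m) and contact force between each of spacer1, spacer2, spacer3, spacer4, spacer5, drier and the fingers below 0.05 N and x of spacer2 in the frame of dock_seat between -0.011 and 0.011 m and y of spacer2 in the frame of dock_seat between -0.011 and 0.011 m and (z of spacer2 in the frame of dock_seat between -0.009 and -0.003 m or z of spacer2 in the frame of dock_seat between 0.009 and 0.015 m or z of spacer2 in the frame of dock_seat between 0.027 and 0.033 m or z of spacer2 in the frame of dock_seat between 0.045 and 0.051 m or z of spacer2 in the frame of dock_seat between 0.063 and 0.069 m) and x of spacer3 in the frame of dock_seat between -0.011 and 0.011 m and y of spacer3 in the frame of dock_seat between -0.011 and 0.011 m and (z of spacer3 in the frame of dock_seat between -0.009 and -0.003 m or z of spacer3 in the frame of dock_seat between 0.009 and 0.015 m or z of spacer3 in the frame of dock_seat between 0.027 and 0.033 m or z of spacer3 in the frame of dock_seat between 0.045 and 0.051 m or z of spacer3 in the frame of dock_seat between 0.063 and 0.069 m) and x of spacer4 in the frame of dock_seat between -0.011 and 0.011 m and y of spacer4 in the frame of dock_seat between -0.011 and 0.011 m and (z of spacer4 in the frame of dock_seat between -0.009 and -0.003 m or z of spacer4 in the frame of dock_seat between 0.009 and 0.015 m or z of spacer4 in the frame of dock_seat between 0.027 and 0.033 m or z of spacer4 in the frame of dock_seat between 0.045 and 0.051 m or z of spacer4 in the frame of dock_seat between 0.063 and 0.069 m) and x of spacer5 in the frame of dock_seat between -0.011 and 0.011 m and y of spacer5 in the frame of dock_seat between -0.011 and 0.011 m and (z of spacer5 in the frame of dock_seat between -0.009 and -0.003 m or z of spacer5 in the frame of dock_seat between 0.009 and 0.015 m or z of spacer5 in the frame of dock_seat between 0.027 and 0.033 m or z of spacer5 in the frame of dock_seat between 0.045 and 0.051 m or z of spacer5 in the frame of dock_seat between 0.063 and 0.069 m) and distance between drier and cradle_seat below 0.012 m and angle between the y axis of drier and the x axis of cradle_seat, either way round below 0.12 rad and value of joint kit_drawer above 0.1 m), for 0.2 s.
2. the drawer is pushed home past its detent (value of joint kit_drawer below 0.004 m), for 0.2 s.
At the end, for the whole second after the job is handed in: Drawer under 4 mm open. Every spacer piled on the orange base: tilt under 0.07 rad, turn within 0.15 rad, x and y within 11 mm of the base, height within 3 mm of a seated level (18 mm apart). Drier centre within 12 mm of cradle_seat, axis within 0.12 rad. All at rest, released (angle between each of spacer1, spacer2, spacer3, spacer4, spacer5's own z axis and vertical below 0.07 rad and angle between the x axis of each of spacer1, spacer2, spacer3, spacer4, spacer5 and the x axis of dock_seat, either way round below 0.15 rad and x of spacer1 in the frame of dock_seat between -0.011 and 0.011 m and y of spacer1 in the frame of dock_seat between -0.011 and 0.011 m and (z of spacer1 in the frame of dock_seat between -0.009 and -0.003 m or z of spacer1 in the frame of dock_seat between 0.009 and 0.015 m or z of spacer1 in the frame of dock_seat between 0.027 and 0.033 m or z of spacer1 in the frame of dock_seat between 0.045 and 0.051 m or z of spacer1 in the frame of dock_seat between 0.063 and 0.069 m) and contact force between each of spacer1, spacer2, spacer3, spacer4, spacer5, drier and the fingers below 0.05 N and x of spacer2 in the frame of dock_seat between -0.011 and 0.011 m and y of spacer2 in the frame of dock_seat between -0.011 and 0.011 m and (z of spacer2 in the frame of dock_seat between -0.009 and -0.003 m or z of spacer2 in the frame of dock_seat between 0.009 and 0.015 m or z of spacer2 in the frame of dock_seat between 0.027 and 0.033 m or z of spacer2 in the frame of dock_seat between 0.045 and 0.051 m or z of spacer2 in the frame of dock_seat between 0.063 and 0.069 m) and x of spacer3 in the frame of dock_seat between -0.011 and 0.011 m and y of spacer3 in the frame of dock_seat between -0.011 and 0.011 m and (z of spacer3 in the frame of dock_seat between -0.009 and -0.003 m or z of spacer3 in the frame of dock_seat between 0.009 and 0.015 m or z of spacer3 in the frame of dock_seat between 0.027 and 0.033 m or z of spacer3 in the frame of dock_seat between 0.045 and 0.051 m or z of spacer3 in the frame of dock_seat between 0.063 and 0.069 m) and x of spacer4 in the frame of dock_seat between -0.011 and 0.011 m and y of spacer4 in the frame of dock_seat between -0.011 and 0.011 m and (z of spacer4 in the frame of dock_seat between -0.009 and -0.003 m or z of spacer4 in the frame of dock_seat between 0.009 and 0.015 m or z of spacer4 in the frame of dock_seat between 0.027 and 0.033 m or z of spacer4 in the frame of dock_seat between 0.045 and 0.051 m or z of spacer4 in the frame of dock_seat between 0.063 and 0.069 m) and x of spacer5 in the frame of dock_seat between -0.011 and 0.011 m and y of spacer5 in the frame of dock_seat between -0.011 and 0.011 m and (z of spacer5 in the frame of dock_seat between -0.009 and -0.003 m or z of spacer5 in the frame of dock_seat between 0.009 and 0.015 m or z of spacer5 in the frame of dock_seat between 0.027 and 0.033 m or z of spacer5 in the frame of dock_seat between 0.045 and 0.051 m or z of spacer5 in the frame of dock_seat between 0.063 and 0.069 m) and distance between drier and cradle_seat below 0.012 m and angle between the y axis of drier and the x axis of cradle_seat, either way round below 0.12 rad and value of joint kit_drawer below 0.004 m and linear speed of each of drier, spacer1, spacer2, spacer3, spacer4, spacer5 below 0.02 m/s); the robot touches nothing.
It fails at once if the flux jar is moved by more than 30 mm (distance of flux_jar from where it was at the start of the episode above 0.03 m).
It fails at once if the copper U-bend is moved by more than 30 mm (distance of u_bend from where it was at the start of the episode above 0.03 m).
It fails at once if the wrench is moved by more than 30 mm (distance of wrench from where it was at the start of the episode above 0.03 m).
Of spacer1, spacer2, spacer3, spacer4, spacer5 only 3 to 5 are there at a start; the rules pass over those that are not, and their reading is None.
At some moment in a run one of spacer1, spacer2, spacer3, spacer4, spacer5 may be knocked a few centimetres aside while the robot is not near it.
It also fails if it takes over 210 s, if anything falls off the work surface, if the arm or the gripper's body presses on something with over 40 N, if the wrist force passes 120 N, or if a joint passes its speed limit or range.

ROBOT

A 6-joint arm with a two-finger parallel gripper is mounted at the origin on the work surface. World frame = base frame: x ahead of the robot, y to its left, z up, the work surface at z = 0. Lengths are in mm, angles in degrees, forces in N, time in s.
With the tool pointing down it reaches from about 300 to 850 mm from the base axis. Payload 4.2 kg.
Tool frame: the origin (TCP) lies on the centre line of the jaws, within the pads' length; the fingertips stand 11 mm ahead of it and the grasp point (between the pads) lies 8 mm behind it; z points along the fingers, y is the line along which they close (so a half turn about z gives the same grasp; the last joint's range is limited). The gripper opens to 91 mm and grips with 3 to 60 N. Pads are 32 mm wide; open, the fingers measure 118 mm over their backs; the gripper's body (76 mm by 178 mm) begins 60 mm behind the grasp point.
Start: joints at [64.171, 18.312, 89.639, -0, 72.044, -1.146], TCP at [240.124, 522.48, 199.476] pointing down, gripper open.
Joint ranges: [-177.97, 177.97], [-48.28, 115.42], [12.27, 149.76], [-77.06, 257.06], [2.81, 150.46], [-146.56, 146.56]. Speed limits (degrees/s): [147.25, 147.25, 180, 180, 180, 180].

INTERFACE

Orientations are given as [roll, pitch, yaw] about the fixed x, y, z axes, in that order (R = Rz(yaw) Ry(pitch) Rx(roll)).
In Python, from workcell import env, grab_frame, camera_model, models gives the robot as it stands.
- The arm moves only by the shell command python3 -m crank 'ROWS' [FORCE]. ROWS is text: rows parted by semicolons, each of 7 numbers parted by spaces: the closure, from -1 (fully open) to 1 (shut), so that 0 is half open, then the shift along the tool's x, y, z in mm, then the turn, a rotation vector about the tool's x, y, z in degrees. A call has 1 to 10 rows; each row shifts and turns the commanded pose from where the row before left it, along the tool's axes as they then stand; what a row does not reach is not made up. A row lasts 1/8 s, in which the tool goes at most 62.5 mm and 10.7 degrees, less where a joint would pass 70% of its speed; a pose out of reach is approached as far as the arm can. A call is refused whole if a number of a shift passes 62.5 or a number of a turn 10.7, either way. A call with a gripper value outside its range is refused whole. The fingers move at their own pace and stop on an object; FORCE is the grip in N (left out, the last holds). Time passes only in rows, so rows that do not move let the fingers close. It gives the time, the measured TCP pose, the force, the opening and the grip force at its end, in the units of the state.
- env.state(): the state, without advancing time (a new reading comes with each control period).
- grab_frame(name): name is "side" or "top" or "wrist"; returns the picture (384x512x3 uint8, blue, green, red); there is no depth.
- camera_model(name): a dict with "K" (3x3 intrinsics, pixels), "k1" (the pictures are not rectified: a ray, as slopes to the right and down, at radius r is drawn at 1 + k1 r^2 times it, then the intrinsics apply), "R" (3x3) and "t" (3): a world point X has camera coordinates R X + t; the wrist camera has in their place "mount" (4x4, takes a point from camera to tool coordinates, whose origin is the TCP and whose axes are the flange's). Camera axes: x right, y down, z forward; pixel columns grow to the right and rows downward; lengths in mm; the calibration is good to about 2 mm. A picture is of the moment at which its call begins: read the wrist's pose just before it. camera_model takes no time and is no camera call.
- env.job_done(): hands the job in; it is judged then, once.
Trained networks look in the newest picture that a camera, given by its name, has taken for a name from the list of things; names that differ only in an ending like _2 or _b are one class to them, and where a whole thing is asked for, a point or a joint stands for the part that bears it (a point fixed in the world has none). Each returns a list of dicts, best first, with "p" (0 to 1); they miss things now and then, are a little off and sometimes report something else, mostly with a low value. They report only what shows in the picture. A call takes as long as a camera call.
- models.search_frame(name, camera): "point" ([x, y, z] in mm, in world coordinates, good to about 4 mm: the middle of the surface that is visible of it).
The state is a dict: "time_s": time; "qpos": joint angles; "qvel": joint speeds; "effort": joint torques, N m; "ee_pos": TCP position; "ee_rot": TCP orientation; "force": force on the tool from outside, world axes, zero at the start; "torque": the same for the moment, N m; "gripper_width": finger opening in mm; "gripper_force": force on a finger pad.
Only numpy, scipy, OpenCV 4.12 (cv2) and the standard library are available. Lean on these libraries where they do the work, as an engineer would, in place of code of your own. Each camera call takes 0.05 s, during which the arm holds its last target. There are 200 camera calls.

## Working session

There is one attempt and no reset: what is moved stays moved. The work goes in short steps, Python scripts to look and compute and a shell command to move; the robot and the scene stay as the last step left them, time stands still between calls to the robot, and variables do not carry over. Pictures are saved under pics/ and viewed, at most 14 in all, crops included, and the job is handed in when it is done.

```bash
ls; mkdir -p pics; python3 - <<'E'
from workcell import env, grab_frame, camera_model, models
import cv2,numpy as np
s=env.state(); print(s)
for c in ("side","top","wrist"):
    cv2.imwrite(f"pics/{c}0.png",grab_frame(c)); 
    m=camera_model(c); print(c,{k:np.round(v,4).tolist() for k,v in m.items()})
for c in("top","side"):
  for n in ["drawer_handle","clip_stand","drier","spacer1","flux_jar","u_bend","wrench","dock_seat","cradle_seat"]:
    print(c,n,[(round(d["p"],2),np.round(d["point"]).tolist()) for d in models.search_frame(n,c)])
E
```

```text
pics
{'time_s': 0.0, 'qpos': array([ 6.41711011e+01,  1.83539651e+01,  8.97054057e+01, -3.24228396e-03,
        7.20424087e+01, -1.14681749e+00]), 'qvel': array([-0.06952649, -0.04272317, -0.05432012, -0.02629311, -0.04307553,
       -0.01105545]), 'effort': array([ 1.29992721e-03, -4.12465811e+01, -2.31970417e+01,  7.27177807e-02,
        4.60649945e-02, -1.45769591e-04]), 'ee_pos': array([239.91144041, 521.99445289, 198.60376947]), 'ee_rot': array([-1.79898179e+02,  1.04488241e-03,  1.55318922e+02]), 'force': array([ 0.23837443, -0.37254911, -0.37409339]), 'torque': array([-0.02254732, -0.02857481,  0.03616812]), 'gripper_force': 0.0, 'gripper_width': 91.25454918636476}
side {'K': [[480.8637, 0.0, 251.6793], [0.0, 480.8637, 188.9766], [0.0, 0.0, 1.0]], 'k1': 0.0107, 'R': [[0.9663, -0.2567, -0.0184], [-0.1507, -0.5062, -0.8492], [0.2087, 0.8233, -0.5278]], 't': [-534.2986, 134.2313, 1180.7451]}
top {'K': [[421.8917, 0.0, 263.2177], [0.0, 421.8917, 189.4634], [0.0, 0.0, 1.0]], 'k1': -0.1344, 'R': [[0.0066, -0.9999, -0.0078], [-0.9949, -0.0057, -0.1004], [0.1004, 0.0084, -0.9949]], 't
[... 732 characters left out ...]
dock_seat [(0.8, [597.0, 13.0, 30.0]), (0.45, [624.0, -261.0, 25.0])]
top cradle_seat [(0.91, [596.0, 8.0, 26.0]), (0.43, [708.0, -358.0, 10.0])]
side drawer_handle [(0.68, [595.0, 7.0, 38.0])]
side clip_stand [(0.57, [520.0, 299.0, 12.0])]
side drier [(0.52, [519.0, 315.0, 55.0])]
side spacer1 [(0.89, [623.0, -268.0, 21.0]), (0.74, [569.0, -400.0, 18.0]), (0.64, [458.0, -387.0, 22.0]), (0.55, [481.0, -262.0, 21.0])]
side flux_jar [(0.9, [656.0, 339.0, 42.0])]
side u_bend [(0.72, [358.0, 414.0, 9.0])]
side wrench [(0.75, [708.0, -377.0, 8.0]), (0.28, [460.0, -386.0, 19.0])]
side dock_seat [(0.73, [518.0, 314.0, 54.0]), (0.64, [592.0, 7.0, 36.0])]
side cradle_seat [(0.69, [592.0, 7.0, 38.0])]
```

View pics/top0.png

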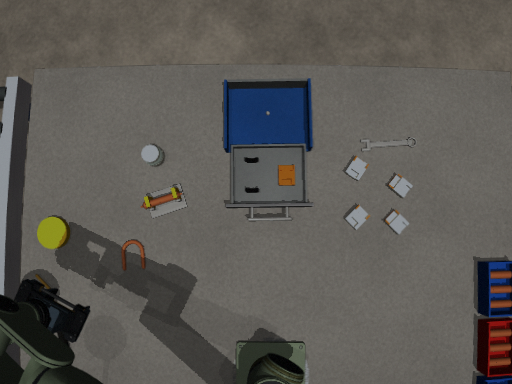

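View pics/side0.png

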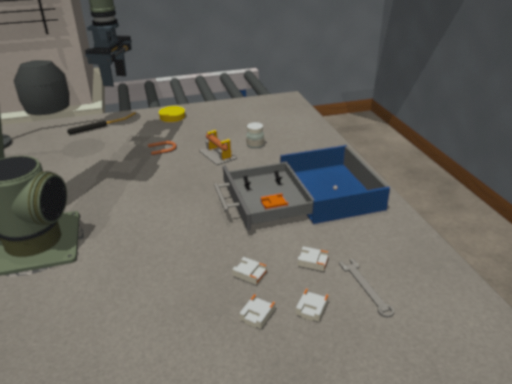

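```bash
cat > h.py <<'E'
from workcell import env, grab_frame, camera_model, models
import cv2,numpy as np
from scipy.spatial.transform import Rotation as Ro
def st(): 
    s=env.state(); return np.array(s["ee_pos"]),Ro.from_euler("xyz",s["ee_rot"],degrees=True).as_matrix()
def ext(cam,P=None):
    m=camera_model(cam); K=np.array(m["K"])
    if cam=="wrist":
        p,R=P if P else st(); M=np.array(m["mount"]); return K,m["k1"],R@M[:3,:3],p+R@M[:3,3]
    R=np.array(m["R"]); return K,m["k1"],R.T,-R.T@np.array(m["t"])
def w(cam,px,z,P=None):
    K,k,R,c=ext(cam,P); px=np.atleast_2d(px).astype(float)
    d=(px-K[:2,2])/K[0,0]; u=d.copy()
    for _ in range(20): u=d/(1+k*(u**2).sum(1,keepdims=True))
    r=np.c_[u,np.ones(len(u))]@R.T
    return c+r*((z-c[2])/r[:,2])[:,None]
def pix(cam,X,P=None):
    K,k,R,c=ext(cam,P); q=(np.atleast_2d(X)-c)@R; u=q[:,:2]/q[:,2:]
    return u*(1+k*(u**2).sum(1,keepdims=True))*K[0,0]+K[:2,2]
def shot(cam,f):
    P=st(); im=grab_frame(cam); cv2.imwrite("pics/"+f,im); return im,P
def go(x,y,z,yaw=None):
    """tool-frame shift and turn about tool z from now, tool down"""
    p,R=st(); cur=np.degrees(np.arctan2(R[1,0],R[0,0]))
    d=R.T@(np.array([x,y,z])-p)
    t=0 if yaw is None else -((yaw-cur+90)%180-90)
    n=max(np.abs(d).max()/60,1e-9)
    print("at",p.round(1),"yaw",round(cur,1),"| shift",d.round(1),"turn z",round(t,1),"| rows",int(np.ceil(n)))
def tilt(): 
    R=st()[1]; print("z axis",R[:,2].round(4))
def blob(mask,cam,z,P=None,amin=20):
    out=[]
    for c in cv2.findContours(mask.astype(np.uint8),cv2.RETR_EXTERNAL,cv2.CHAIN_APPROX_NONE)[0]:
        if cv2.contourArea(c)<amin: continue
        q=w(cam,c[:,0],z,P)[:,:2].astype(np.float32); (ce,sz,a)=cv2.minAreaRect(q)
        out.append((np.round(ce,1).tolist(),np.round(sz,1).tolist(),round(a,1)))
    return out
def orange(im): h=cv2.cvtColor(im,cv2.COLOR_BGR2HSV); return cv2.inRange(h,(5,150,90),(18,255,255))>0
E
python3 - <<'E'
from h import *
im=cv2.imread("pics/top0.png")
print("orange z44",blob(orange(im),"top",44,amin=6))
a=cv2.resize(im[145:240,340:420],None,fx=6,fy=6,interpolation=cv2.INTER_CUBIC)
b=cv2.resize(im[180:225,135:195],None,fx=5,fy=5,interpolation=cv2.INTER_CUBIC)
o=np.zeros((570,790,3),np.uint8);o[:,:480]=a;o[:225,485:785]=b;cv2.imwrite("pics/crop1.png",o)
# white
g=cv2.cvtColor(im,cv2.COLOR_BGR2HSV); m=(g[...,1]<40)&(g[...,2]>150); m[:, :330]=0
print("white z24",blob(m|orange(im)&(np.arange(512)>330),"top",24,amin=30))
E
```

```text
orange z44 [([31.8, -700.1], [18.0, 71.5], 0.1), ([76.7, -700.4], [18.3, 67.8], 1.0), ([121.4, -701.0], [18.0, 71.0], 1.0), ([211.1, -701.7], [16.9, 67.6], 1.0), ([255.7, -701.7], [16.7, 67.6], 0.9), ([300.3, -702.1], [67.5, 15.2], 88.3), ([377.8, 407.6], [68.7, 50.5], 80.3), ([506.7, 377.1], [14.5, 14.9], 57.1), ([523.6, 326.1], [18.1, 76.0], 18.7), ([601.1, -44.4], [56.8, 47.6], 0.3)]
white z24 [([25.4, -711.6], [18.3, 72.6], 0.1), ([71.0, -711.9], [18.6, 68.9], 1.0), ([116.4, -712.5], [18.3, 72.1], 1.0), ([207.6, -713.2], [17.2, 68.6], 1.0), ([252.8, -713.3], [16.9, 68.7], 0.9), ([298.2, -713.6], [68.6, 15.5], 88.3), ([457.2, -386.8], [36.4, 42.0], 43.8), ([478.4, -362.5], [10.7, 28.5], 43.8), ([478.2, -258.7], [44.4, 53.7], 45.1), ([573.8, -393.3], [56.2, 45.0], 51.9), ([626.1, -260.3], [46.3, 57.7], 56.3)]
```

View pics/crop1.png

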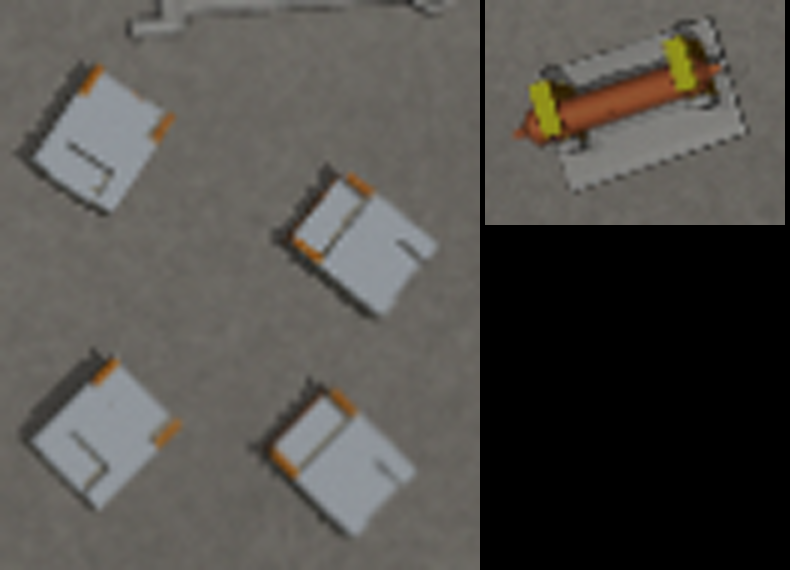

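```bash
python3 -c "
from h import *
go(523,326,200,108.7)"
```

```text
at [240.1 522.5 199.5] yaw 155.3 | shift [-339.1  -60.4   -0.5] turn z 46.6 | rows 6
```

```bash
python3 -m crank '-1 -56.5 -10 0 0 0 0;-1 -56.5 -10 0 0 0 0;-1 -56.5 -10 0 0 0 0;-1 -56.5 -10 0 0 0 0;-1 -56.5 -10 0 0 0 0;-1 -56.5 -10 0 0 0 0;-1 0 0 0 0 0 10;-1 0 0 0 0 0 10;-1 0 0 0 0 0 10;-1 0 0 0 0 0 10' 20
python3 -m crank '-1 0 0 0 0 0 6.6;-1 0 0 0 0 0 0;-1 0 0 0 0 0 0'
python3 - <<'E'
from h import *
go(523,326,200,108.7); tilt()
im,P=shot("wrist","w1.png")
for n in("drier","clip_stand"): print(n,[(round(d["p"],2),np.round(d["point"]).tolist()) for d in models.search_frame(n,"wrist")])
print("orange z47",blob(orange(im),"wrist",47,P,60))
E
```

```text
time_s: 2.3
ee_pos: [523.2, 326.3, 199.4]
ee_rot: [-180.0, -0.0, 115.0]
force: [-0.4, -0.1, 0.4]
gripper_width: 91.0
gripper_force: 0.0
time_s: 2.68
ee_pos: [523.1, 326.4, 199.4]
ee_rot: [-180.0, -0.0, 108.8]
force: [0.3, 0.4, 0.2]
gripper_width: 91.0
gripper_force: 0.0
at [523.1 326.4 199.4] yaw 108.8 | shift [-0.3 -0.2 -0.6] turn z 0.1 | rows 1
z axis [-0. -0. -1.]
drier [(0.59, [521.0, 330.0, 59.0])]
clip_stand [(0.69, [523.0, 323.0, 8.0])]
orange z47 [([618.6, 175.0], [45.1, 15.1], 18.7), ([721.4, 211.1], [95.7, 18.6], 18.2), ([818.2, 247.1], [43.5, 23.6], 17.8), ([525.4, 319.6], [21.1, 75.2], 18.8)]
```

View pics/w1.png

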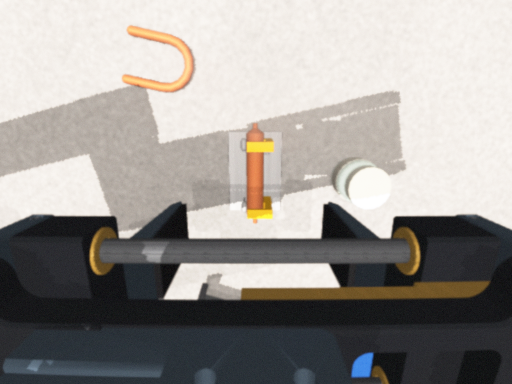

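```bash
python3 - <<'E'
from h import *
im=cv2.imread("pics/w1.png"); P=st()
e=w("wrist",[[255,123.5],[255.5,222]],47,P); print(e.round(1),np.linalg.norm(e[0]-e[1]),e.mean(0))
c=w("wrist",[[260,146],[260,209]],67.5,P);print(c.round(1),np.linalg.norm(c[0]-c[1]),c.mean(0))
m=orange(im); m[:155]=0;m[200:]=0;m[:,:235]=0;m[:,275:]=0
ys,xs=np.where(m); print(w("wrist",[[xs[ys==r].mean(),r] for r in (160,170,180,190)],58,P).round(1),[np.sum(ys==r) for r in (160,180)])
t=cv2.imread("pics/top0.png");m=orange(t);m[:185]=0;m[215:]=0;m[:,:140]=0;m[:,190:]=0
ys,xs=np.where(m);print("top",w("top",[[xs.mean(),ys.mean()]],52).round(1))
E
```

```text
[[502.1 388.1  47. ]
 [544.1 266.8  47. ]] 128.39459162711955 [523.10193131 327.47539625  47.        ]
[[515.8 366.   67.5]
 [541.2 292.6  67.5]] 77.66876129257611 [528.45366039 329.30984117  67.5       ]
[[516.  347.2  58. ]
 [519.4 335.3  58. ]
 [523.5 323.3  58. ]
 [527.6 311.1  58. ]] [np.int64(15), np.int64(14)]
top [[522.6 325.3  52. ]]
```

```bash
python3 -m crank '-1 1 0 40 0 0 0;-1 0 0 40 0 0 0;-1 0 0 40 0 0 0;-1 0 0 30 0 0 0;-1 0 0 10 0 0 0;-1 0 0 0 0 0 0;1 0 0 0 0 0 0;1 0 0 0 0 0 0;1 0 0 0 0 0 0;1 0 0 0 0 0 0' 25
python3 -m crank '1 0 0 0 0 0 0;1 0 0 0 0 0 0;1 0 0 0 0 0 0'
```

```text
time_s: 4.08
ee_pos: [522.9, 327.4, 39.9]
ee_rot: [180.0, -0.0, 108.7]
force: [-0.3, -0.3, 0.3]
gripper_width: 54.2
gripper_force: 0.0
time_s: 4.45
ee_pos: [522.8, 327.4, 39.4]
ee_rot: [-180.0, -0.0, 108.7]
force: [-0.2, 0.6, -0.8]
gripper_width: 24.1
gripper_force: 0.0
```

```bash
python3 -m crank '1 0 0 0 0 0 0;1 0 0 0 0 0 0;1 0 0 0 0 0 0'
python3 -m crank '1 0 -5 0 0 0 0;1 0 -5 0 0 0 0;1 0 -5 0 0 0 0;1 0 -5 0 0 0 0'
python3 -m crank '1 0 -5 0 0 0 0;1 0 -5 0 0 0 0;1 0 -5 0 0 0 0;1 0 -5 0 0 0 0;1 0 -4 0 0 0 0;1 0 0 0 0 0 0'
```

```text
time_s: 4.82
ee_pos: [524.4, 328.1, 42.0]
ee_rot: [179.7, -0.0, 108.7]
force: [-0.7, -2.1, 22.2]
gripper_width: 7.6
gripper_force: 20.4
time_s: 5.32
ee_pos: [507.3, 322.5, 42.9]
ee_rot: [179.5, -0.1, 108.7]
force: [0.7, 0.2, 9.2]
gripper_width: 0.1
gripper_force: 4.7
time_s: 6.08
ee_pos: [480.9, 313.1, 39.2]
ee_rot: [-180.0, 0.0, 108.7]
force: [-0.7, -0.5, -0.2]
gripper_width: 0.2
gripper_force: 0.0
```

```bash
python3 -m crank '-1 0 0 -40 0 0 0;-1 0 0 -50 0 0 0;-1 0 0 -50 0 0 0;-1 0 15 -20 0 0 0;-1 0 15 0 0 0 0;-1 0 14 0 0 0 0;-1 0 0 0 0 0 0'
python3 - <<'E'
from h import *
im,P=shot("wrist","w2.png"); s=grab_frame("side"); t=grab_frame("top")
o=np.zeros((600,800,3),np.uint8)
o[:360,:800]=cv2.resize(im[90:240,100:433],(800,360))
o[360:,:400]=cv2.resize(s[115:175,180:280],(400,240)); o[360:,400:]=cv2.resize(t[170:230,130:230],(400,240)); cv2.imwrite("pics/w2c.png",o)
go(523,327,200)
E
```

```text
time_s: 6.95
ee_pos: [523.0, 327.1, 197.2]
ee_rot: [-179.8, 0.0, 108.7]
force: [-1.1, -0.8, -0.9]
gripper_width: 67.5
gripper_force: 0.0
at [522.1 327.  198.3] yaw 108.7 | shift [-0.3  0.8 -1.7] turn z 0 | rows 1
```

View pics/w2c.png

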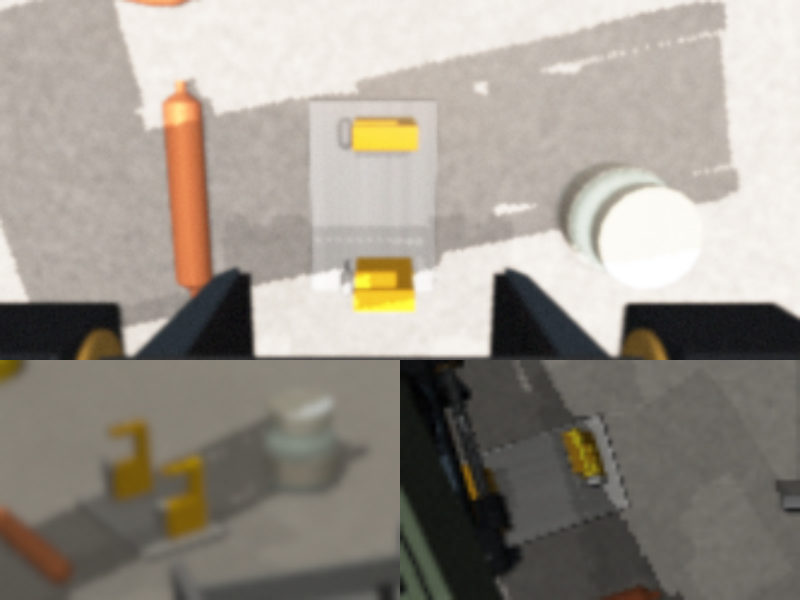

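```bash
python3 - <<'E'
from h import *
P=st(); im=grab_frame("wrist")
for f,i in(("w2",cv2.imread("pics/w2.png")),("now",im)):
    m=orange(i); m[:, :140]=0; m[:,215:]=0; m[:110]=0
    ys,xs=np.where(m); print(f,ys.min(),ys.max(),[(r,xs[ys==r].mean().round(1),np.sum(ys==r)) for r in (135,160,185)])
    print(w("wrist",[[xs[ys==r].mean(),r] for r in(ys.min(),135,160,185,ys.max())],13,P).round(1))
a=w("wrist",[[175.3,123.3],[180,211.5]],11,P);print(a.round(1),np.linalg.norm(a[0]-a[1]),a.mean(0))
print([(round(d["p"],2),np.round(d["point"]).tolist()) for d in models.search_frame("drier","wrist")])
t=grab_frame("top")
for n in("drier","u_bend"):print("top",[(round(d["p"],2),np.round(d["point"]).tolist()) for d in models.search_frame(n,"top")])
E
```

```text
w2 129 298 [(135, np.float64(180.5), np.int64(4)), (160, np.float64(177.5), np.int64(14)), (185, np.float64(179.0), np.int64(13))]
[[401.5 346.9  13. ]
 [410.  341.3  13. ]
 [414.8 306.9  13. ]
 [425.9 272.9  13. ]
 [511.6 105.2  13. ]]
now 129 207 [(135, np.float64(181.5), np.int64(4)), (160, np.float64(177.5), np.int64(14)), (185, np.float64(179.5), np.int64(14))]
[[402.7 347.3  13. ]
 [411.3 341.8  13. ]
 [414.8 306.9  13. ]
 [426.6 273.1  13. ]
 [430.1 239.6  13. ]]
[[398.7 353.9  11. ]
 [437.1 233.9  11. ]] 125.95274301512309 [417.9152827  293.88847758  11.        ]
[(0.55, [420.0, 301.0, 20.0])]
top [(0.49, [421.0, 283.0, 21.0]), (0.34, [595.0, 5.0, 25.0])]
top []
```

```bash
python3 -c "
from h import *
go(418.5,294,13,107.7)"
```

```text
at [522.5 327.3 199.6] yaw 108.7 | shift [   1.8 -109.2  186.6] turn z 1.0 | rows 4
```

```bash
python3 -m crank '-0.3 1.8 -55 0 0 0 1;-0.3 0 -54.2 0 0 0 0;-0.3 0 0 50 0 0 0;-0.3 0 0 50 0 0 0;-0.3 0 0 50 0 0 0;-0.3 0 0 26 0 0 0;-0.3 0 0 10 0 0 0;-0.3 0 0 0 0 0 0;-0.3 0 0 0 0 0 0'
python3 -m crank '0.3 0 0 0 0 0 0;0.3 0 0 0 0 0 0;0.45 0 0 0 0 0 0;0.6 0 0 0 0 0 0;0.8 0 0 0 0 0 0;1 0 0 0 0 0 0;1 0 0 0 0 0 0;1 0 0 0 0 0 0' 15
```

```text
time_s: 8.48
ee_pos: [419.5, 295.6, 14.8]
ee_rot: [179.8, -0.1, 107.7]
force: [-0.6, -0.4, 0.3]
gripper_width: 59.4
gripper_force: 0.0
time_s: 9.48
ee_pos: [418.5, 294.9, 13.4]
ee_rot: [180.0, -0.0, 107.7]
force: [0.5, 0.0, 0.2]
gripper_width: 0.6
gripper_force: 0.0
```

```bash
python3 -m crank '-0.3 0 0 -50 0 0 0;-0.3 0 0 -50 0 0 0;-0.3 0 0 -50 0 0 0;-0.3 0 0 -30 0 0 0;-0.3 0 0 0 0 0 0;-0.3 0 0 0 0 0 0'
python3 - <<'E'
from h import *
im,P=shot("wrist","w3.png"); s=grab_frame("side")
o=np.zeros((600,800,3),np.uint8)
o[:360,:800]=cv2.resize(im[90:240,100:433],(800,360))
o[360:,:400]=cv2.resize(s[115:175,150:250],(400,240));  cv2.imwrite("pics/w3c.png",o)
tilt();print(P[0])
E
```

```text
time_s: 10.22
ee_pos: [417.7, 294.4, 192.2]
ee_rot: [-179.9, 0.0, 107.7]
force: [0.2, 0.5, -0.7]
gripper_width: 57.7
gripper_force: 0.0
z axis [-0.0029 -0.0019 -1.    ]
[417.7027576  294.38772551 192.19558219]
```

View pics/w3c.png

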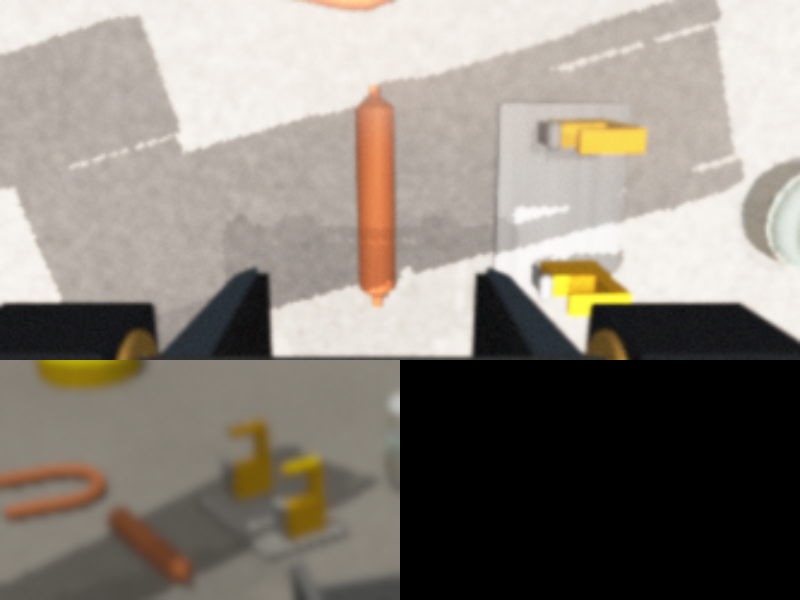

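```bash
python3 - <<'E'
from h import *
P=st(); p,R=P
for z in(-30,-20,-10,0,11):
    print(z,pix("wrist",[p+R@np.array([x,y,z]) for x,y in((16,-29),(16,29),(0,-29),(16,-42))],P).round(0).tolist())
im=cv2.imread("pics/w3.png"); cv2.imwrite("pics/w3t.png",cv2.resize(im[150:384,130:390],None,fx=2.5,fy=2.5))
E
```

```text
-30 [[208.0, 211.0], [303.0, 211.0], [209.0, 236.0], [187.0, 211.0]]
-20 [[210.0, 206.0], [301.0, 206.0], [211.0, 229.0], [190.0, 206.0]]
-10 [[213.0, 202.0], [298.0, 202.0], [214.0, 224.0], [194.0, 202.0]]
0 [[215.0, 197.0], [296.0, 198.0], [216.0, 218.0], [197.0, 197.0]]
11 [[217.0, 193.0], [294.0, 193.0], [218.0, 213.0], [200.0, 193.0]]
```

View pics/w3t.png

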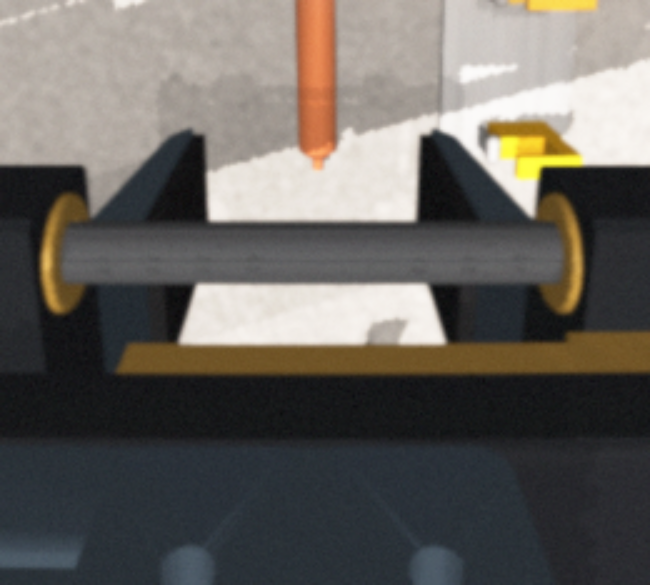

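```bash
python3 - <<'E'
from h import *
P=st()
a=w("wrist",[[256.1,125.4],[257,217]],11,P);print(a.round(1),np.linalg.norm(a[0]-a[1]),a.mean(0)); m=a.mean(0)
go(m[0],m[1],0,107.7)
E
```

```text
[[399.5 353.7  11. ]
 [440.2 231.3  11. ]] 129.01272881021157 [419.82315035 292.53009841  11.        ]
at [417.6 294.3 191.7] yaw 107.7 | shift [ -2.2   2.2 191.7] turn z 0.0 | rows 4
```

```bash
python3 -m crank '-0.3 -2.2 1.5 50 0 0 -0.7;-0.3 0 0 50 0 0 0;-0.3 0 0 50 0 0 0;-0.3 0 0 35 0 0 0;-0.3 0 0 6.7 0 0 0;-0.3 0 0 0 0 0 0;-0.3 0 0 3 0 0 0;-0.3 0 0 0 0 0 0;-0.3 0 0 3 0 0 0;-0.3 0 0 0 0 0 0'
python3 -m crank '-0.3 0 0 2 0 0 0;-0.3 0 0 0 0 0 0'
python3 -m crank '-0.3 0 0 1.5 0 0 0;-0.3 0 0 0 0 0 0'
python3 -m crank '-0.3 0 0 1.5 0 0 0;-0.3 0 0 0 0 0 0'
```

```text
time_s: 11.58
ee_pos: [420.5, 293.3, -4.1]
ee_rot: [180.0, -0.0, 108.4]
force: [0.3, -0.0, 0.8]
gripper_width: 59.1
gripper_force: 0.0
time_s: 11.82
ee_pos: [420.4, 293.2, -6.4]
ee_rot: [-180.0, 0.0, 108.4]
force: [0.2, 0.2, 0.1]
gripper_width: 59.2
gripper_force: 0.0
time_s: 12.08
ee_pos: [420.5, 293.2, -7.9]
ee_rot: [-180.0, 0.0, 108.4]
force: [0.0, 0.8, 0.1]
gripper_width: 59.4
gripper_force: 0.0
time_s: 12.32
ee_pos: [420.5, 293.2, -9.4]
ee_rot: [-180.0, 0.0, 108.4]
force: [-0.8, 0.7, -0.0]
gripper_width: 59.2
gripper_force: 0.0
```

```bash
for i in 1; do python3 -m crank '-0.3 0 0 1 0 0 0;-0.3 0 0 0 0 0 0'
python3 -m crank '-0.3 0 0 1 0 0 0;-0.3 0 0 0 0 0 0' | head -4
python3 -m crank '-0.3 0 0 1 0 0 0;-0.3 0 0 0 0 0 0'| head -4; done
```

```text
time_s: 12.58
ee_pos: [420.5, 293.2, -10.3]
ee_rot: [-180.0, -0.0, 108.4]
force: [0.3, 0.1, -0.7]
gripper_width: 59.0
gripper_force: 0.0
time_s: 12.82
ee_pos: [420.5, 293.3, -11.3]
ee_rot: [-180.0, -0.0, 108.4]
force: [0.2, 0.9, 0.6]
time_s: 13.08
ee_pos: [420.5, 293.2, -12.3]
ee_rot: [-180.0, -0.0, 108.4]
force: [-0.3, -0.3, 0.3]
```

```bash
for i in 1; do python3 -m crank '-0.3 0 0 1 0 0 0;-0.3 0 0 0 0 0 0'| head -4
python3 -m crank '-0.3 0 0 1 0 0 0;-0.3 0 0 0 0 0 0' | head -4
python3 -m crank '-0.3 0 0 1 0 0 0;-0.3 0 0 0 0 0 0'| head -4; done
```

```text
time_s: 13.32
ee_pos: [420.5, 293.2, -13.3]
ee_rot: [-180.0, -0.0, 108.4]
force: [-0.1, 0.1, 0.6]
time_s: 13.58
ee_pos: [420.6, 293.3, -14.2]
ee_rot: [180.0, -0.0, 108.4]
force: [0.1, 0.4, 0.4]
time_s: 13.82
ee_pos: [420.6, 293.3, -14.2]
ee_rot: [180.0, -0.0, 108.4]
force: [-1.4, -1.1, 9.0]
```

```bash
python3 -m crank '-0.3 0 0 -3 0 0 0;0.3 0 0 0 0 0 0;0.3 0 0 0 0 0 0;0.4 0 0 0 0 0 0;1 0 0 0 0 0 0;1 0 0 0 0 0 0;1 0 0 0 0 0 0;1 0 0 0 0 0 0;1 0 0 0 0 0 0' 20
python3 -m crank '1 0 0 -5 0 0 0;1 0 0 -20 0 0 0;1 0 0 -40 0 0 0;1 0 0 -40 0 0 0;1 0 0 -40 0 0 0;1 0 0 0 0 0 0;1 0 0 0 0 0 0'
python3 - <<'E'
from h import *
im,P=shot("wrist","w4.png"); cv2.imwrite("pics/w4c.png",cv2.resize(im[60:300,80:433],None,fx=1.5,fy=1.5))
go(601,59,150,180)
E
```

```text
time_s: 14.95
ee_pos: [420.6, 293.3, -12.3]
ee_rot: [-180.0, -0.0, 108.4]
force: [-0.3, -0.8, -1.0]
gripper_width: 21.5
gripper_force: 20.0
time_s: 15.82
ee_pos: [419.9, 292.8, 132.2]
ee_rot: [-179.9, 0.0, 108.4]
force: [0.4, -0.6, -2.6]
gripper_width: 21.4
gripper_force: 20.0
at [419.6 292.6 131.6] yaw 108.4 | shift [-279.    98.2  -18.5] turn z -71.6 | rows 5
```

View pics/w4c.png

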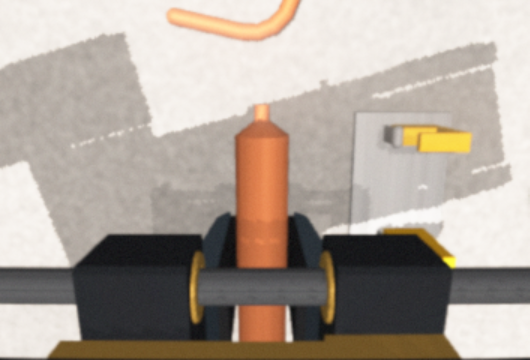

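```bash
python3 - <<'E'
from h import *
P=st(); z=P[0][2]+23
t=w("wrist",[[254.7,129.3]],z,P)[0]; print("tip in tool",(P[1].T@(t-P[0])).round(1))
go(580,20,190,180)
E
python3 -m crank '1 0 0 -60 0 0 0;1 0 0 0 0 0 -10.3;1 0 0 0 0 0 -10.3;1 0 0 0 0 0 -10.3;1 0 0 0 0 0 -10.3;1 0 0 0 0 0 -10.2;1 0 0 0 0 0 -10.2;1 0 0 0 0 0 -10;1 0 0 0 0 0 0' | head -3
python3 -c "
from h import *
go(580,20,190,180)"
```

```text
tip in tool [ 64.6  -0.6 -23. ]
at [419.6 292.6 131.6] yaw 108.4 | shift [-309.4   65.9  -58.4] turn z -71.6 | rows 6
time_s: 17.0
ee_pos: [419.9, 292.8, 191.2]
ee_rot: [-179.9, -0.2, 179.9]
at [419.9 292.8 191.2] yaw 179.9 | shift [-160.6 -272.5    1.2] turn z -0.1 | rows 5
```

```bash
python3 -m crank '1 -32 -54.5 0 0 0 0;1 -32 -54.5 0 0 0 0;1 -32 -54.5 0 0 0 0;1 -32 -54.5 0 0 0 0;1 -32 -54.5 0 0 0 0;1 0 0 0 0 0 0;1 0 0 0 0 0 0;1 0 0 0 0 0 0' | head -3
python3 - <<'E'
from h import *
im,P=shot("wrist","w5.png"); print(P[0].round(1))
print("orange44",blob(orange(im),"wrist",44,P,60))
for n in("dock_seat","drawer_handle"): print(n,[(round(d["p"],2),np.round(d["point"]).tolist()) for d in models.search_frame(n,"wrist")])
E
```

```text
time_s: 18.0
ee_pos: [578.1, 25.0, 192.4]
ee_rot: [180.0, -0.1, -179.9]
[578.1  25.  192.4]
orange44 [([747.7, -65.8], [16.6, 59.5], 0.4), ([744.8, 192.8], [35.0, 23.2], 89.3), ([728.2, 7.3], [54.8, 86.2], 0.1), ([598.3, -42.2], [59.3, 47.7], 1.2), ([599.0, 24.2], [125.4, 44.3], 0.8)]
dock_seat [(0.73, [552.0, -7.0, 28.0])]
drawer_handle [(0.88, [551.0, -12.0, 28.0])]
```

View pics/w5.png

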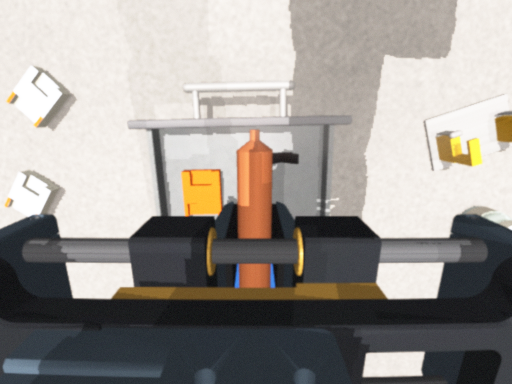

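```bash
python3 -c "
from h import *
go(598.3,60.3,60,180)"

```

```text
at [578.4  25.  192.9] yaw -179.9 | shift [-19.9  35.2 132.9] turn z 0.1 | rows 3
```

```bash
python3 -m crank '1 -20 35.2 0 0 0 0;1 0 0 40 0 0 0;1 0 0 40 0 0 0;1 0 0 35 0 0 0;1 0 0 17 0 0 0;1 0 0 10 0 0 0;1 0 0 5 0 0 0;1 0 0 0 0 0 0'
python3 -m crank '1 0 0 5 0 0 0;1 0 0 4 0 0 0;1 0 0 2 0 0 0;1 0 0 0 0 0 0;1 0 0 0 0 0 0'
```

```text
time_s: 19.15
ee_pos: [599.4, 59.1, 46.4]
ee_rot: [180.0, 0.1, -180.0]
force: [0.3, -0.3, -1.0]
gripper_width: 21.3
gripper_force: 20.0
time_s: 19.77
ee_pos: [599.0, 59.0, 34.8]
ee_rot: [180.0, 0.0, -180.0]
force: [0.4, 0.5, -1.8]
gripper_width: 21.3
gripper_force: 20.0
```

```bash
python3 -m crank '1 0 1 1 0 0 0;1 0 0 0 0 0 0' | sed -n 2,4p
python3 -m crank '1 0 0 1 0 0 0;1 0 0 0 0 0 0'| sed -n 2,4p
python3 -m crank '1 0 0 1 0 0 0;1 0 0 0 0 0 0'| sed -n 2,4p
```

```text
ee_pos: [599.0, 60.1, 33.8]
ee_rot: [180.0, 0.0, -180.0]
force: [0.1, 0.3, -0.4]
ee_pos: [599.1, 59.9, 33.1]
ee_rot: [-180.0, 0.0, -180.0]
force: [-1.1, -0.9, 2.4]
ee_pos: [599.3, 60.0, 32.8]
ee_rot: [-180.0, 0.1, -180.0]
force: [-1.2, 0.2, 6.2]
```

```bash
python3 -m crank '0.4 0 0 0 0 0 0;0.2 0 0 0 0 0 0;0.1 0 0 0 0 0 0;0.1 0 0 0 0 0 0' | tail -3
python3 -m crank '0.1 0 0 -10 0 0 0;0.1 0 0 -40 0 0 0;0 0 0 -60 0 0 0;0 0 0 -60 0 0 0;-1 0 0 0 0 0 0;-1 20 -30 0 0 0 0;-1 0 0 0 0 0 0;-1 0 0 0 0 0 0' | head -2
python3 - <<'E'
from h import *
im,P=shot("wrist","w6.png");print(P[0].round(1)); print("44",blob(orange(im),"wrist",44,P,60)); print("55",blob(orange(im),"wrist",55.6,P,60))
E
```

```text
force: [-0.3, -0.2, -0.6]
gripper_width: 40.8
gripper_force: 0.0
time_s: 22.02
ee_pos: [578.8, 30.3, 201.3]
[578.8  30.3 201.3]
44 [([755.5, 83.8], [35.1, 15.4], 89.8), ([755.4, 12.6], [15.4, 48.7], 0.1), ([754.3, 309.0], [72.4, 23.0], 83.5), ([755.6, 245.0], [33.2, 25.0], 48.3), ([582.9, -50.6], [39.0, 16.5], 54.2), ([606.0, 59.7], [118.4, 21.8], 1.7)]
55 [([747.1, 82.0], [33.9, 14.8], 89.8), ([747.0, 13.2], [14.8, 47.0], 0.1), ([746.0, 299.5], [70.0, 22.2], 83.5), ([747.2, 237.7], [32.1, 24.2], 48.3), ([580.4, -47.9], [37.6, 15.9], 54.2), ([602.6, 58.7], [114.4, 21.1], 1.7)]
```

View pics/w6.png

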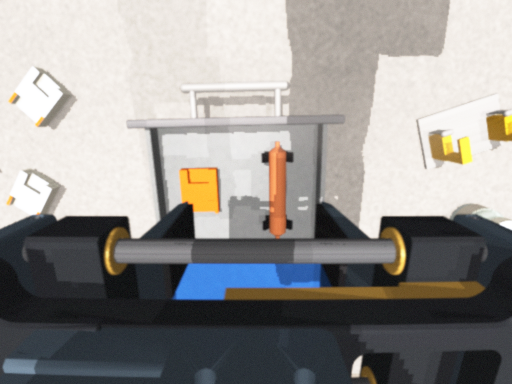

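```bash
python3 - <<'E'
from h import *
im=cv2.imread("pics/w6.png"); P=st(); print(P[0].round(1))
h=cv2.cvtColor(im,cv2.COLOR_BGR2HSV); m=cv2.inRange(h,(3,100,60),(25,255,255)); m[:,240:]=0;m[:160]=0;m[216:]=0;m[:,:175]=0
print(blob(m,"wrist",44,P,100)); ys,xs=np.where(m); print(xs.min(),xs.max(),ys.min(),ys.max())
g=cv2.inRange(h,(0,0,0),(180,255,45)); g[:150]=0;g[232:]=0;g[:,:262]=0;g[:,294:]=0; print("V",blob(g,"wrist",52,P,8))
# table spacers top view refresh
im,_=shot("top","t2.png"); h=cv2.cvtColor(im,cv2.COLOR_BGR2HSV); m=((h[...,1]<40)&(h[...,2]>150))|orange(im); m[:,:330]=0; m[:,430:]=0
m=cv2.morphologyEx(m.astype(np.uint8),cv2.MORPH_CLOSE,np.ones((3,3)))
print("sp",blob(m,"top",24,None,60))
E
```

```text
[579.   30.5 201.3]
[([598.9, -42.4], [60.9, 50.2], 1.2)]
179 219 168 212
V [([642.8, 76.4], [11.5, 5.3], 1.8), ([640.0, 45.7], [17.0, 5.3], 0.6), ([554.7, 73.5], [5.0, 5.0], 0.1), ([554.8, 43.5], [7.5, 5.0], 0.5)]
sp [([462.2, -378.9], [57.7, 45.7], 45.2), ([477.1, -260.2], [46.6, 55.8], 47.2), ([574.7, -392.7], [57.4, 46.6], 50.6), ([613.5, -296.5], [45.8, 59.7], 56.8)]
```

```bash
python3 -c "
from h import *
go(477,-260,190,134)"

```

```text
at [579.1  30.5 201.3] yaw -180.0 | shift [ 102.3 -290.5   11.3] turn z 46.0 | rows 5
```

```bash
python3 -m crank '-1 20.4 -58 0 0 0 0;-1 20.4 -58 0 0 0 0;-1 20.4 -58 0 0 0 0;-1 20.4 -58 5 0 0 0;-1 20.4 -58 5 0 0 0;-1 0 0 0 0 0 10;-1 0 0 0 0 0 10;-1 0 0 0 0 0 10;-1 0 0 0 0 0 10;-1 0 0 0 0 0 6' >/dev/null
python3 -m crank '-1 0 0 0 0 0 0;-1 0 0 0 0 0 0' | head -3
cat >> h.py <<'E'
def spacer(f,zt=24,near=None):
    im,P=shot("wrist",f); h=cv2.cvtColor(im,cv2.COLOR_BGR2HSV)
    o=cv2.inRange(h,(3,100,60),(25,255,255)); 
    g=cv2.cvtColor(im,cv2.COLOR_BGR2GRAY)
    p,R=P; cx,cy=pix("wrist",[[p[0],p[1],zt]] if near is None else [[*near,zt]],P)[0]
    m=np.zeros_like(o); x0,y0=int(cx),int(cy); r=45
    sub=im[max(y0-r,0):y0+r,x0-r:x0+r]; cv2.imwrite("pics/z_"+f,cv2.resize(sub,None,fx=6,fy=6,interpolation=cv2.INTER_CUBIC))
    print("pose",p.round(1),"px",round(cx),round(cy)); return im,P,(x0,y0)
E
python3 - <<'E'
from h import *
im,P,(x,y)=spacer("s1.png"); print(im[y-45:y+45:6,x-45:x+45:6].mean(2).astype(int)); print(im[y,x-45:x+45:5])
E
```

```text
time_s: 23.62
ee_pos: [477.3, -259.8, 191.5]
ee_rot: [180.0, -0.0, 134.1]
pose [ 477.3 -259.8  191.5] px 255 174
[[229 228 231 229 236 239 235 238 235 235 239 239 238 237 236]
 [227 227 225 230 234 241 238 237 238 238 237 238 241 238 236]
 [229 227 227 226 225 237 240 240 239 236 237 242 240 237 236]
 [224 226 224 226 228 235 240 239 237 241 237 233 238 237 239]
 [227 230 228 231 222 254 252 255 254 254 254 201 238 236 239]
 [236 237 235 225 231 255 254 255 252 250 250 185 179 179 233]
 [234 237 234 230 227 254 254 244 228 237 250 178 170 174 223]
 [237 236 238 238 228 254 255 255 250 250 250 175 161 175 168]
 [236 230 237 235 228 254 255 255 249 250 250 165 162 152 159]
 [230 230 228 228 230 253 255 255 247 242 237 157 150 158 153]
 [226 226 226 228 229 197 254 255 249 244 238 156 148 155 148]
 [231 221 231 229 228 220 238 241 240 179 185 154 153 155 156]
 [225 227 226 225 229 229 225 233 228 165 168 154 154 152 156]
 [155 156 225 229 230 229 225 230 231 201 184 166 164 227 230]
 [245 184 229 224 230 229 221 230 227 231 231 228 230 231 226]]
[[230 235 240]
 [229 234 240]
 [233 238 242]
 [228 234 239]
 [227 232 237]
 [218 226 232]
 [255 254 254]
 [255 255 255]
 [255 255 255]
 [254 254 254]
 [246 251 253]
 [246 251 253]
 [246 251 253]
 [204 219 226]
 [157 164 171]
 [167 172 180]
 [163 171 179]
 [165 173 182]]
```

View pics/z_s1.png

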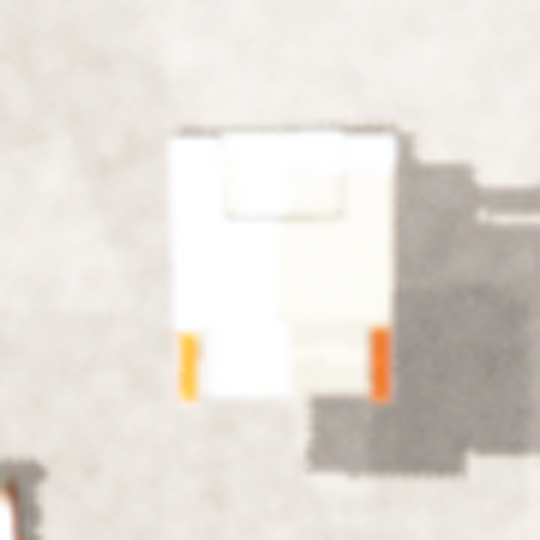

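```bash
cat >> h.py <<'E'
def fit(f,zt=24,near=None):
    im,P,(x,y)=spacer(f,zt,near); h=cv2.cvtColor(im,cv2.COLOR_BGR2HSV)
    m=(im.min(2)>=244)|(cv2.inRange(h,(3,90,60),(25,255,255))>0)
    k=np.zeros_like(m); k[max(y-40,0):y+40,x-35:x+35]=1; m=cv2.morphologyEx((m&k).astype(np.uint8),cv2.MORPH_OPEN,np.ones((3,3)))
    m=cv2.morphologyEx(m,cv2.MORPH_CLOSE,np.ones((5,5)))
    b=blob(m,"wrist",zt,P,300); print(b)
    return b
E
python3 - <<'E'
from h import *
P=st();c=w("wrist",[[238.3,151.2],[275.8,151.5],[239.7,195.7],[275.3,195.7]],24,P);print(c.round(1),c.mean(0).round(1))
fit("s1b.png")
E
```

```text
[[ 440.6 -253.4   24. ]
 [ 476.1 -219.5   24. ]
 [ 483.5 -296.2   24. ]
 [ 518.3 -262.4   24. ]] [ 479.6 -257.9   24. ]
pose [ 477.2 -259.9  191.6] px 255 174
[([476.2, -258.4], [47.5, 60.3], 45.1)]
```

```bash
python3 -c "
from h import *
go(477,-258.3,-11,135)"

```

```text
at [ 477.1 -259.9  191.6] yaw 134.1 | shift [  1.2   1.  202.6] turn z -0.9 | rows 4
```

```bash
python3 -m crank '-1 1.2 1 60 0 0 -0.9;-1 0 0 60 0 0 0;-1 0 0 50 0 0 0;-1 0 0 25 0 0 0;-1 0 0 7.5 0 0 0;0 0 0 0 0 0 0;0 0 0 0 0 0 0;1 0 0 0 0 0 0;1 0 0 0 0 0 0;1 0 0 0 0 0 0' 25
python3 -m crank '1 0 0 0 0 0 0;1 0 0 -20 0 0 0;1 0 0 -60 0 0 0;1 0 0 -60 0 0 0;1 0 0 -60 0 0 0;1 0 0 0 0 0 0;1 0 0 0 0 0 0'
python3 - <<'E'
from h import *
im,P=shot("wrist","h1.png"); cv2.imwrite("pics/h1c.png",cv2.resize(im[150:300,150:362],None,fx=3.5,fy=3.5))
go(599,-42.6,190,181)
E
```

```text
time_s: 24.98
ee_pos: [477.1, -258.5, -10.3]
ee_rot: [180.0, 0.0, 134.9]
force: [-0.5, 0.5, 2.9]
gripper_width: 47.9
gripper_force: 25.0
time_s: 25.85
ee_pos: [476.1, -258.1, 188.4]
ee_rot: [-180.0, -0.1, 134.9]
force: [0.4, 0.3, -1.3]
gripper_width: 47.8
gripper_force: 25.0
at [ 475.8 -257.8  187.5] yaw 134.9 | shift [ 65.4 239.3  -2.5] turn z -46.1 | rows 4
```

View pics/h1c.png

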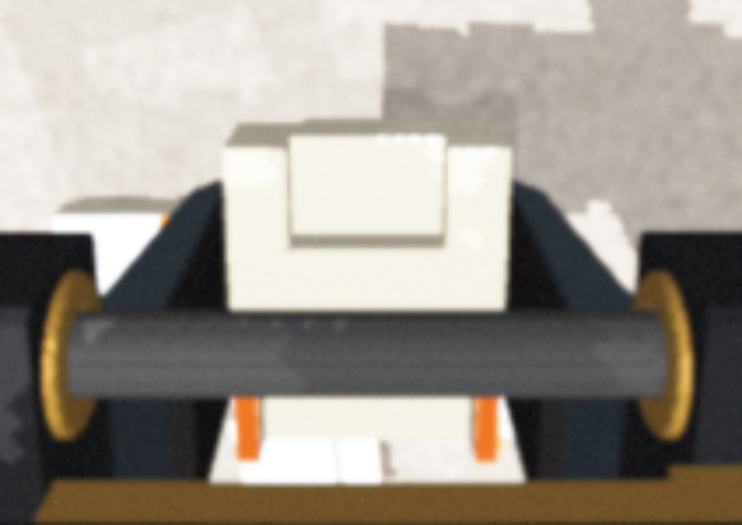

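```bash
cat >> h.py <<'E'
def held(r1,c1,r2=None,zt=-34.5):
    P=st()
    for r in (r1,r2):
        if r: print("edge in tool",(P[1].T@(w("wrist",[[c1,r]],P[0][2]-zt,P)[0]-P[0])).round(1))
E
python3 -c "
from h import *
held(192.3,255.3,281.4)"
python3 -m crank '1 16.4 59.8 0 0 0 0;1 16.4 59.8 0 0 0 0;1 16.4 59.8 0 0 0 0;1 16.4 59.8 0 0 0 0;1 0 0 0 0 0 -10;1 0 0 0 0 0 -10;1 0 0 0 0 0 -10;1 0 0 0 0 0 -10;1 0 0 0 0 0 -6.1;1 0 0 0 0 0 0' >/dev/null
python3 -m crank '1 0 0 0 0 0 0;1 0 0 0 0 0 0'|head -3
python3 -c "
from h import *
go(599,-42.6,60,181)"
```

```text
edge in tool [ 29.6  -0.2 -34.4]
edge in tool [-29.   -0.1 -34.6]
time_s: 27.4
ee_pos: [599.7, -43.1, 188.7]
ee_rot: [180.0, -0.1, -179.0]
at [599.7 -43.1 188.7] yaw -179.0 | shift [  0.6   0.5 128.7] turn z -0.0 | rows 3
```

```bash
python3 -m crank '1 0.6 0.5 50 0 0 0;1 0 0 50 0 0 0;1 0 0 35 0 0 0;1 0 0 13 0 0 0;1 0 0 3 0 0 0;1 0 0 0 0 0 0;1 0 0 0 0 0 0' | sed -n 2,4p
python3 -m crank '1 0 0 2 0 0 0;1 0 0 1 0 0 0;1 0 0 0 0 0 0' | sed -n 2,4p
python3 -m crank '1 0 0 1 0 0 0;1 0 0 1 0 0 0;1 0 0 0 0 0 0' | sed -n 2,4p
```

```text
ee_pos: [600.4, -42.7, 39.7]
ee_rot: [-180.0, 0.2, -179.0]
force: [0.5, -0.1, -0.9]
ee_pos: [599.2, -42.6, 35.2]
ee_rot: [180.0, -0.0, -179.0]
force: [0.7, -0.4, -1.1]
ee_pos: [599.2, -42.6, 33.1]
ee_rot: [180.0, -0.0, -179.0]
force: [0.5, 0.2, -0.4]
```

```bash
python3 -m crank '1 0 0 1 0 0 0;1 0 0 1 0 0 0;1 0 0 0 0 0 0' | sed -n 2,4p
python3 -m crank '1 0 0 1 0 0 0;1 0 0 1 0 0 0;1 0 0 0 0 0 0' | sed -n 2,4p
python3 -m crank '1 0 0 1 0 0 0;1 0 0 0.8 0 0 0;1 0 0 0 0 0 0' | sed -n 2,4p
```

```text
ee_pos: [599.3, -42.6, 31.1]
ee_rot: [180.0, -0.0, -179.0]
force: [-0.2, 0.2, -0.7]
ee_pos: [599.4, -42.6, 29.7]
ee_rot: [-180.0, 0.0, -179.0]
force: [-1.1, -0.3, 3.1]
ee_pos: [600.8, -42.6, 29.4]
ee_rot: [-180.0, 0.2, -179.0]
force: [-1.8, 1.0, 10.7]
```

```bash
python3 -m crank '1 0 0 -1.5 0 0 0;-0.2 0 0 0 0 0 0;-0.2 0 0 0 0 0 0;-0.2 0 0 0 0 0 0;-0.2 0 0 0 0 0 0' | sed -n 2,6p
python3 -m crank '-0.2 0 0 -10 0 0 0;-0.2 0 0 -50 0 0 0;-0.2 0 0 -60 0 0 0;-0.2 40 0 -50 0 0 0;-0.2 0 0 0 0 0 0;-0.2 0 0 0 0 0 0' | sed -n 2,3p
python3 - <<'E'
from h import *
b=fit("d1.png",62,(599,-42.6))
im,_=shot("top","t3.png"); h=cv2.cvtColor(im,cv2.COLOR_BGR2HSV); m=((h[...,1]<40)&(h[...,2]>150))|orange(im); m[:,:330]=0; m[:,430:]=0
m=cv2.morphologyEx(m.astype(np.uint8),cv2.MORPH_CLOSE,np.ones((3,3)))
print("sp",blob(m,"top",24,None,60))
E
```

```text
ee_pos: [599.1, -42.6, 28.6]
ee_rot: [180.0, -0.0, -179.0]
force: [0.9, 0.9, 0.3]
gripper_width: 54.6
gripper_force: 0.0
ee_pos: [560.1, -43.3, 197.9]
ee_rot: [180.0, 0.0, -179.0]
pose [560.1 -43.3 197.9] px 255 209
[([599.3, -42.9], [61.4, 47.6], 1.6)]
sp [([462.2, -378.9], [57.8, 45.7], 45.2), ([574.0, -392.9], [59.0, 46.7], 49.0), ([613.5, -296.5], [45.8, 59.7], 56.8)]
```

View pics/z_d1.png

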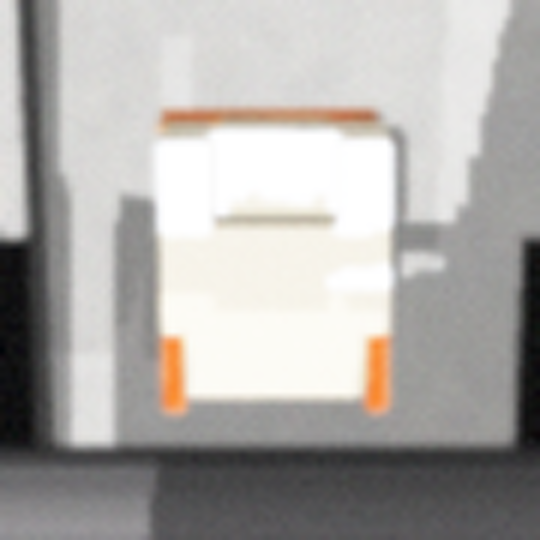

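```bash
python3 -m crank '1 -39 0 50 0 0 0;1 0 0 50 0 0 0;1 0 0 35 0 0 0;1 0 0 8 0 0 0;1 0 0 0 0 0 0;1 0 0 2 0 0 0;1 0 0 0 0 0 0' | sed -n 2,6p
python3 -m crank '1 0 0 2 0 0 0;1 0 0 0 0 0 0' | sed -n 2,4p
python3 -m crank '1 0 0 1 0 0 0;1 0 0 0 0 0 0' | sed -n 2,4p
python3 -m crank '1 0 0 1 0 0 0;1 0 0 0 0 0 0' | sed -n 2,4p
```

```text
ee_pos: [599.5, -42.7, 54.7]
ee_rot: [-180.0, 0.1, -179.0]
force: [0.2, -0.1, 0.1]
gripper_width: 0.5
gripper_force: 0.0
ee_pos: [598.7, -42.6, 51.7]
ee_rot: [180.0, 0.0, -179.0]
force: [-0.2, 0.6, -0.4]
ee_pos: [598.6, -42.6, 50.4]
ee_rot: [180.0, -0.0, -179.0]
force: [-0.7, -0.5, -0.4]
ee_pos: [598.6, -42.6, 49.3]
ee_rot: [180.0, -0.0, -179.0]
force: [1.1, 0.4, -0.9]
```

```bash
for i in 1; do python3 -m crank '1 0 0 1 0 0 0;1 0 0 0 0 0 0' | sed -n 2,4p
python3 -m crank '1 0 0 1 0 0 0;1 0 0 0 0 0 0' | sed -n 2,4p
python3 -m crank '1 0 0 1 0 0 0;1 0 0 0 0 0 0' | sed -n 2,4p; done
```

```text
ee_pos: [598.6, -42.6, 48.4]
ee_rot: [180.0, -0.0, -179.0]
force: [-0.3, -0.2, 0.2]
ee_pos: [598.9, -42.6, 47.8]
ee_rot: [180.0, 0.0, -179.0]
force: [-0.9, 0.7, 2.3]
ee_pos: [599.5, -42.6, 47.8]
ee_rot: [-180.0, 0.1, -179.0]
force: [-1.1, 0.1, 6.8]
```

```bash
python3 -m crank '1 0 0 -50 0 0 0;1 0 0 -50 0 0 0;-1 0 0 -42 0 0 0;-1 -2.5 -50.8 0 0 0 0;-1 -2.5 -50.8 0 0 0 0;-1 -2.5 -50.8 0 0 0 0;-1 -2.5 -50.8 0 0 0 0;-1 -2.5 -50.8 0 0 0 0;-1 0 0 0 0 0 10;-1 0 0 0 0 0 10' >/dev/null
python3 -m crank '-1 0 0 0 0 0 10;-1 0 0 0 0 0 4;-1 0 0 0 0 0 0;-1 0 0 0 0 0 0' | sed -n 2,3p
python3 - <<'E'
from h import *
b=fit("s2.png",24)
im=cv2.imread("pics/s2.png");c=orange(im);c[:130]=0;c[215:]=0;c[:,:215]=0;c[:,295:]=0
ys,xs=np.where(c); print("orange rows",ys.min(),ys.max(),xs.min(),xs.max(),"n",len(ys))
a=b[0][2] if b[0][1][0]>b[0][1][1] else b[0][2]+90
go(*b[0][0],-11,a)
E
```

```text
ee_pos: [615.7, -296.3, 188.2]
ee_rot: [180.0, -0.0, 147.1]
pose [ 615.7 -296.3  188.2] px 255 174
[([611.4, -294.5], [48.2, 58.2], 56.1)]
orange rows 183 193 269 271 n 25
at [ 615.7 -296.3  188.3] yaw 147.1 | shift [  4.5  -0.8 199.3] turn z 1.0 | rows 4
```

```bash
python3 -m crank '-1 4 -0.8 60 0 0 1;-1 0 0 60 0 0 0;-1 0 0 50 0 0 0;-1 0 0 23 0 0 0;-1 0 0 6.3 0 0 0;0 0 0 0 0 0 0;0 0 0 0 0 0 0;1 0 0 0 0 0 0;1 0 0 0 0 0 0;1 0 0 0 0 0 0' 25|sed -n 2,6p
python3 -m crank '1 0 0 0 0 0 0;1 0 0 -20 0 0 0;1 0 0 -60 0 0 0;1 0 0 -60 0 0 0;1 0 0 -60 0 0 0;1 0 0 0 0 0 0;1 0 0 0 0 0 0' |sed -n 2,6p
cat >> h.py <<'E'
def heldrow(f):
    im,P=shot("wrist",f); c=im[:,235:276].mean(1).mean(1)  # central columns
    side=im[170:215,218:228].mean(2).mean(1); d=np.diff(side); print("side profile",(170+np.argsort(-np.abs(d))[:4]).tolist(),side.round().astype(int)[::2].tolist())
    o=cv2.inRange(cv2.cvtColor(im,cv2.COLOR_BGR2HSV),(3,120,60),(25,255,255)); o[:255]=0;o[300:]=0;o[:,:205]=0;o[:,305:]=0
    ys,xs=np.where(o); print("orange end row",ys.max() if len(ys) else None, xs.min() if len(xs) else None,xs.max() if len(xs) else None)
    for r in ([ys.max()+1] if len(ys) else []): held(r,255)
E
python3 - <<'E'
from h import *
heldrow("h2.png"); im=cv2.imread("pics/h1.png"); o=cv2.inRange(cv2.cvtColor(im,cv2.COLOR_BGR2HSV),(3,120,60),(25,255,255)); o[:255]=0;o[300:]=0;o[:,:205]=0;o[:,305:]=0;print(np.where(o)[0].max())
print(im[170:215,218:228].mean(2).mean(1).astype(int)[::2])
go(599,-42.6,190,181)
E
```

```text
ee_pos: [612.1, -294.9, -10.4]
ee_rot: [180.0, 0.0, 146.0]
force: [-0.0, -0.2, 3.0]
gripper_width: 47.7
gripper_force: 25.0
ee_pos: [611.3, -294.5, 188.2]
ee_rot: [-180.0, -0.1, 146.0]
force: [-0.6, 0.1, -1.1]
gripper_width: 47.8
gripper_force: 25.0
side profile [193, 192, 186, 185] [237, 235, 231, 229, 232, 233, 232, 231, 200, 154, 151, 154, 244, 250, 250, 248, 243, 242, 241, 242, 241, 242, 242]
orange end row 299 205 304
edge in tool [-42.6  -0.2 -34.7]
299
[237 239 236 232 232 229 228 219 152 150 152 224 248 249 249 249 248 243
 241 242 242 242 242]
at [ 610.9 -294.3  187.1] yaw 146.0 | shift [150.5 202.1  -2.4] turn z -35.0 | rows 4
```

```bash
python3 -m crank '1 37.7 50.5 0 0 0 0;1 37.7 50.5 0 0 0 0;1 37.7 50.5 0 0 0 0;1 37.7 50.5 0 0 0 0;1 0 0 0 0 0 -10;1 0 0 0 0 0 -10;1 0 0 0 0 0 -10;1 0 0 0 0 0 -5;1 0 0 0 0 0 0;1 0 0 0 0 0 0' >/dev/null
python3 -c "
from h import *
go(598.2,-42.6,60,181)"
```

```text
at [599.3 -45.1 187.9] yaw -179.1 | shift [  0.8   2.5 127.9] turn z -0.1 | rows 3
```

```bash
python3 -m crank '1 0.8 2.5 50 0 0 0;1 0 0 50 0 0 0;1 0 0 20 0 0 0;1 0 0 9 0 0 0;1 0 0 0 0 0 0;1 0 0 0 0 0 0' | sed -n 2,4p
python3 -m crank '1 0 0 2 0 0 0;1 0 0 2 0 0 0;1 0 0 0 0 0 0' | sed -n 2,4p
python3 -m crank '1 0 0 1 0 0 0;1 0 0 1 0 0 0;1 0 0 0 0 0 0' | sed -n 2,4p
```

```text
ee_pos: [600.0, -42.7, 61.3]
ee_rot: [-180.0, 0.1, -179.0]
force: [-0.1, 0.3, -0.3]
ee_pos: [599.0, -42.6, 56.2]
ee_rot: [180.0, -0.0, -179.0]
force: [-0.3, -0.3, -1.3]
ee_pos: [598.9, -42.6, 54.0]
ee_rot: [180.0, -0.0, -179.0]
force: [-0.0, 0.5, -0.9]
```

```bash
python3 -m crank '1 0.6 0 1 0 0 0;1 0 0 1 0 0 0;1 0 0 0 0 0 0' | sed -n 2,4p
python3 -m crank '1 0 0 1 0 0 0;1 0 0 1 0 0 0;1 0 0 0 0 0 0' | sed -n 2,4p
python3 -m crank '1 0 0 1 0 0 0;1 0 0 1 0 0 0;1 0 0 0 0 0 0' | sed -n 2,4p
```

```text
ee_pos: [598.4, -42.6, 52.1]
ee_rot: [180.0, -0.0, -179.0]
force: [-0.9, 0.6, -1.1]
ee_pos: [598.4, -42.6, 50.0]
ee_rot: [180.0, -0.0, -179.0]
force: [-0.0, 0.9, -0.6]
ee_pos: [598.8, -42.6, 48.2]
ee_rot: [180.0, 0.1, -179.0]
force: [1.4, -0.3, -1.3]
```

```bash
python3 -m crank '1 0 0 1 0 0 0;1 0 0 0.5 0 0 0;1 0 0 0 0 0 0' | sed -n 2,4p
python3 -m crank '1 0 0 -0.5 0 0 0;-0.2 0 0 0 0 0 0;-0.2 0 0 0 0 0 0;-0.2 0 0 0 0 0 0;-0.2 0 0 0 0 0 0;-0.2 0 0 -10 0 0 0;-0.2 0 0 -50 0 0 0;-0.2 0 0 -60 0 0 0;-0.2 0 0 -20 0 0 0;1 0 0 0 0 0 0' | sed -n 1,3p
python3 -m crank '1 40 0 0 0 0 0;1 0 0 0 0 0 0;1 0 0 0 0 0 0' | sed -n 2p
python3 - <<'E'
from h import *
b=fit("d2.png",80,(599,-42.6)); go(599,-42.6,68,181)
im,_=shot("top","t4.png"); h=cv2.cvtColor(im,cv2.COLOR_BGR2HSV); m=((h[...,1]<40)&(h[...,2]>150))|orange(im); m[:,:330]=0; m[:,430:]=0
m=cv2.morphologyEx(m.astype(np.uint8),cv2.MORPH_CLOSE,np.ones((3,3)))
print("sp",blob(m,"top",24,None,60))
E
```

```text
ee_pos: [598.8, -42.6, 46.8]
ee_rot: [180.0, 0.1, -179.0]
force: [0.7, 1.9, -0.0]
time_s: 43.48
ee_pos: [599.6, -42.7, 189.8]
ee_rot: [-180.0, 0.3, -179.0]
ee_pos: [558.4, -43.4, 186.4]
pose [558.4 -43.4 186.4] px 255 219
[([610.6, -42.5], [18.8, 27.0], 1.0), ([574.7, -43.2], [14.1, 46.4], 1.0)]
at [558.9 -43.4 186.5] yaw -179.0 | shift [-40.2   0.  118.5] turn z 0.0 | rows 2
sp [([462.2, -379.6], [57.7, 47.8], 43.9), ([574.0, -393.1], [59.1, 46.6], 49.6)]
```

```bash
python3 -m crank '1 -40.2 0 50 0 0 0;1 0 0 55 0 0 0;1 0 0 8 0 0 0;1 0 0 0 0 0 0;1 0 0 4 0 0 0;1 0 0 0 0 0 0' | sed -n 2,6p
python3 -m crank '1 0 0 2 0 0 0;1 0 0 0 0 0 0' | sed -n 2,4p
python3 -m crank '1 0 0 1.5 0 0 0;1 0 0 0 0 0 0' | sed -n 2,4p
python3 -m crank '1 0 0 1 0 0 0;1 0 0 0 0 0 0' | sed -n 2,4p
```

```text
ee_pos: [598.4, -42.8, 73.1]
ee_rot: [-180.0, 0.2, -179.0]
force: [0.0, -0.2, -1.0]
gripper_width: 0.5
gripper_force: 0.0
ee_pos: [597.6, -42.7, 69.8]
ee_rot: [-180.0, 0.0, -179.0]
force: [-1.1, -1.5, 0.2]
ee_pos: [597.5, -42.7, 67.8]
ee_rot: [180.0, -0.0, -179.0]
force: [0.3, 0.3, 0.4]
ee_pos: [597.5, -42.6, 66.8]
ee_rot: [180.0, -0.0, -179.0]
force: [-0.6, -0.2, 0.5]
```

```bash
python3 -m crank '1 0 0 1 0 0 0;1 0 0 0 0 0 0' | sed -n 2,4p
python3 -m crank '1 0 0 1 0 0 0;1 0 0 0 0 0 0' | sed -n 2,4p
```

```text
ee_pos: [597.6, -42.7, 65.9]
ee_rot: [180.0, -0.0, -179.0]
force: [0.2, -0.8, -0.7]
ee_pos: [597.9, -42.7, 65.8]
ee_rot: [-180.0, 0.1, -179.0]
force: [-1.3, 0.1, 5.3]
```

```bash
python3 -m crank '1 0 0 -62 0 0 0;-1 0 0 -62 0 0 0;-1 5 -58.3 0 0 0 0;-1 5 -58.3 0 0 0 0;-1 5 -58.3 0 0 0 0;-1 5 -58.3 0 0 0 0;-1 5 -58.3 0 0 0 0;-1 5 -58.3 0 0 0 0;-1 0 0 0 0 0 10;-1 0 0 0 0 0 10' >/dev/null
python3 -m crank '-1 0 0 0 0 0 10;-1 0 0 0 0 0 10;-1 0 0 0 0 0 10;-1 0 0 0 0 0 10;-1 0 0 0 0 0 10;-1 0 0 0 0 0 10;-1 0 0 0 0 0 10;-1 0 0 0 0 0 10;-1 0 0 0 0 0 10;-1 0 0 0 0 0 10' >/dev/null
python3 -m crank '-1 0 0 0 0 0 10;-1 0 0 0 0 0 0;-1 0 0 0 0 0 0' | sed -n 2,3p
python3 - <<'E'
from h import *
b=fit("s3.png",24)
im=cv2.imread("pics/s3.png");c=orange(im);c[:130]=0;c[225:]=0;c[:,:205]=0;c[:,305:]=0
ys,xs=np.where(c); print("orange rows",ys.min(),ys.max(),xs.min(),xs.max(),"n",len(ys))
a=b[0][2] if b[0][1][0]>b[0][1][1] else b[0][2]+90
go(*b[0][0],-11,a)
E
```

```text
ee_pos: [573.8, -392.9, 188.7]
ee_rot: [-180.0, -0.0, 51.2]
pose [ 573.8 -392.9  188.7] px 255 173
[([573.3, -391.8], [60.6, 48.6], 51.2)]Traceback (most recent call last):
  File "<stdin>", line 4, in <module>
    return umr_minimum(a, axis, None, out, keepdims, initial, where)
ValueError: zero-size array to reduction operation minimum which has no identity
```

```bash
python3 - <<'E'
from h import *
im=cv2.imread("pics/s3.png");d=im[...,2].astype(int)-im[...,0]; d[:135]=0;d[215:]=0;d[:,:215]=0;d[:,295:]=0
ys,xs=np.where(d>60);print(len(ys),sorted(set(ys.tolist())),sorted(set(xs.tolist())))
go(573.3,-391.8,-11,51.2)
E
python3 -m crank '-1 0.3 0.9 60 0 0 0;-1 0 0 60 0 0 0;-1 0 0 50 0 0 0;-1 0 0 23 0 0 0;-1 0 0 6.7 0 0 0;0 0 0 0 0 0 0;0 0 0 0 0 0 0' |sed -n 2,6p
```

```text
84 [150, 151, 152, 153, 154, 155, 156, 157, 158, 159, 160, 161, 162, 163] [236, 237, 238, 239, 270, 271, 272, 273]
at [ 573.8 -392.9  188.8] yaw 51.1 | shift [  0.6  -1.  199.8] turn z -0.1 | rows 4
ee_pos: [575.7, -394.0, -9.0]
ee_rot: [179.8, -0.0, 51.0]
force: [-0.2, -0.4, 0.6]
gripper_width: 74.3
gripper_force: 0.0
```

```bash
python3 -m crank '0 0.3 -1.9 0 0 0 0;0 0 0 0 0 0 0;1 0 0 0 0 0 0;1 0 0 0 0 0 0;1 0 0 0 0 0 0;1 0 0 0 0 0 0' 25|sed -n 2,6p
python3 -m crank '1 0 0 -20 0 0 0;1 0 0 -60 0 0 0;1 0 0 -60 0 0 0;1 0 0 -60 0 0 0;1 0 0 0 0 0 0;1 0 0 0 0 0 0' |sed -n 2,6p
python3 - <<'E'
from h import *
heldrow("h3.png"); go(598.7,-42.6,190,1)
E
```

```text
ee_pos: [573.6, -391.9, -10.2]
ee_rot: [180.0, -0.0, 51.0]
force: [-0.8, 1.1, 4.7]
gripper_width: 48.2
gripper_force: 25.0
ee_pos: [572.8, -391.5, 187.8]
ee_rot: [-179.9, 0.0, 51.0]
force: [-0.5, -0.1, -0.9]
gripper_width: 47.6
gripper_force: 25.0
side profile [183, 184, 186, 187] [235, 237, 236, 230, 230, 234, 232, 148, 108, 191, 204, 208, 195, 190, 193, 194, 193, 190, 187, 190, 189, 187, 184]
orange end row 299 205 304
edge in tool [-43.9   0.1 -34.5]
at [ 572.4 -391.2  186.8] yaw 51.0 | shift [ 287.5 -198.9   -2.5] turn z 50.0 | rows 5
```

```bash
python3 - <<'E'
from h import *
im=cv2.imread("pics/h3.png")
for r in range(180,206): print(r,im[r,212:224:2].tolist(), im[r,290:296:2].tolist())
E
```

```text
180 [[228, 233, 239], [229, 234, 239], [229, 233, 240], [228, 233, 238], [228, 233, 238], [227, 232, 238]] [[223, 230, 235], [226, 231, 237], [227, 233, 239]]
181 [[227, 233, 237], [229, 235, 240], [227, 233, 238], [228, 233, 239], [228, 233, 238], [229, 233, 238]] [[225, 230, 236], [225, 231, 236], [226, 232, 236]]
182 [[228, 233, 238], [228, 233, 238], [223, 230, 236], [226, 231, 237], [226, 231, 236], [227, 232, 238]] [[224, 230, 236], [225, 231, 237], [225, 230, 236]]
183 [[228, 233, 239], [229, 233, 239], [223, 229, 235], [213, 222, 229], [211, 220, 229], [205, 217, 230]] [[215, 225, 231], [219, 227, 233], [224, 230, 235]]
184 [[228, 233, 238], [228, 233, 238], [215, 224, 230], [171, 183, 191], [136, 155, 180], [109, 131, 179]] [[171, 185, 199], [196, 206, 213], [220, 227, 232]]
185 [[227, 231, 237], [225, 230, 236], [202, 215, 222], [144, 158, 169], [77, 107, 156], [30, 70, 152]] [[128, 145, 166], [172, 184, 191], [219, 227, 232]]
186 [[225, 231, 236], [224, 229, 234], [191, 202, 209], [133, 149, 161], [67, 101, 164], [40, 85, 165]] [[99, 127, 164], [157, 171, 177], [217, 224, 
[... 2230 characters left out ...]
, 242], [32, 119, 241], [72, 142, 241], [149, 174, 198]] [[38, 126, 242], [37, 121, 242], [64, 131, 237]]
202 [[85, 85, 85], [112, 148, 212], [38, 124, 241], [39, 125, 242], [72, 143, 241], [144, 170, 194]] [[36, 121, 242], [34, 123, 242], [51, 123, 235]]
203 [[56, 53, 51], [75, 114, 186], [31, 118, 241], [30, 118, 241], [71, 141, 241], [142, 165, 192]] [[36, 123, 241], [37, 122, 242], [53, 124, 235]]
204 [[49, 42, 39], [61, 99, 176], [33, 120, 241], [32, 120, 241], [70, 141, 240], [136, 160, 186]] [[36, 122, 241], [35, 123, 242], [56, 128, 235]]
205 [[48, 46, 43], [56, 96, 173], [34, 120, 241], [34, 117, 241], [57, 134, 239], [130, 156, 182]] [[36, 124, 242], [33, 120, 241], [67, 131, 234]]
```

```bash
python3 -m crank '1 57.5 -39.8 0 0 0 0;1 57.5 -39.8 0 0 0 0;1 57.5 -39.8 0 0 0 0;1 57.5 -39.8 0 0 0 0;1 57.5 -39.8 0 0 0 0;1 0 0 0 0 0 10;1 0 0 0 0 0 10;1 0 0 0 0 0 10;1 0 0 0 0 0 10;1 0 0 0 0 0 10' >/dev/null
python3 -m crank '1 0 0 0 0 0 0;1 0 0 0 0 0 0' | sed -n 2,3p
python3 - <<'E'
from h import *
go(597.6,-42.6,76,1)
E
```

```text
ee_pos: [596.2, -80.1, 187.9]
ee_rot: [-180.0, 0.1, 1.2]
at [596.2 -80.1 187.9] yaw 1.2 | shift [  2.4 -37.4 111.9] turn z 0.2 | rows 2
```

```bash
python3 -m crank '1 2 -37.4 0 0 0 0;1 0 0 0 0 0 0;1 0 0 55 0 0 0;1 0 0 40 0 0 0;1 0 0 13 0 0 0;1 0 0 0 0 0 0;1 0 0 0 0 0 0' | sed -n 2,4p
python3 -m crank '1 0 0 2 0 0 0;1 0 0 2 0 0 0;1 0 0 0 0 0 0;1 0 0 0 0 0 0' | sed -n 2,4p
python3 -c "
from h import *
go(597.6,-42.6,70,1)"
```

```text
ee_pos: [599.6, -43.1, 83.1]
ee_rot: [180.0, -0.2, 1.0]
force: [-0.1, -0.9, -0.9]
ee_pos: [598.2, -42.8, 77.3]
ee_rot: [-180.0, -0.0, 1.0]
force: [0.3, 0.2, -1.2]
at [598.2 -42.8  77.3] yaw 1.0 | shift [-0.6 -0.2  7.3] turn z 0.0 | rows 1
```

```bash
python3 -m crank '1 -0.6 -0.2 2 0 0 0;1 0 0 2 0 0 0;1 0 0 1 0 0 0;1 0 0 0 0 0 0' | sed -n 2,4p
for i in 1; do python3 -m crank '1 0 0 1 0 0 0;1 0 0 1 0 0 0;1 0 0 0 0 0 0' | sed -n 2,4p
python3 -m crank '1 0 0 1 0 0 0;1 0 0 1 0 0 0;1 0 0 0 0 0 0' | sed -n 2,4p; done
```

```text
ee_pos: [597.5, -42.6, 72.1]
ee_rot: [-180.0, 0.0, 1.0]
force: [-0.6, 0.1, 0.5]
ee_pos: [597.5, -42.6, 70.2]
ee_rot: [-180.0, 0.0, 1.0]
force: [0.5, 0.1, -1.0]
ee_pos: [598.1, -42.6, 69.4]
ee_rot: [180.0, -0.1, 1.0]
force: [-0.4, -0.3, 5.1]
```

```bash
python3 -m crank '1 0 0 -1.5 0 0 0;1 1.2 0 0 0 0 0;1 0 0 1 0 0 0;1 0 0 0.7 0 0 0;1 0 0 0 0 0 0' | sed -n 2,4p
python3 -m crank '1 0 0 -1 0 0 0;1 0 -0.8 0 0 0 0;1 0 0 1 0 0 0;1 0 0 0 0 0 0;1 0 0 0 0 0 0' | sed -n 2,4p
python3 -m crank '1 0 0 -1 0 0 0;1 0 1.6 0 0 0 0;1 0 0 1 0 0 0;1 0 0 0 0 0 0;1 0 0 0 0 0 0' | sed -n 2,4p
```

```text
ee_pos: [598.6, -42.6, 67.8]
ee_rot: [-180.0, 0.0, 1.0]
force: [-0.4, -0.1, -1.3]
ee_pos: [598.7, -41.8, 68.0]
ee_rot: [-180.0, 0.0, 1.0]
force: [0.3, -0.0, -0.6]
ee_pos: [598.7, -43.4, 68.0]
ee_rot: [-180.0, 0.0, 1.0]
force: [0.2, -0.5, -0.4]
```

```bash
python3 -m crank '1 0 -0.8 0 0 0 0;1 0 0 1 0 0 0;1 0 0 1 0 0 0;1 0 0 0 0 0 0' | sed -n 2,4p
python3 -m crank '1 0 0 1 0 0 0;1 0 0 0 0 0 0' | sed -n 2,4p
python3 -m crank '1 0 0 1 0 0 0;1 0 0 0 0 0 0' | sed -n 2,4p
```

```text
ee_pos: [599.2, -42.5, 67.0]
ee_rot: [-180.0, -0.1, 1.0]
force: [-0.9, 0.1, 5.5]
ee_pos: [600.0, -42.5, 66.9]
ee_rot: [-180.0, -0.2, 1.0]
force: [-1.5, -0.5, 8.7]
ee_pos: [600.8, -42.5, 66.7]
ee_rot: [180.0, -0.3, 1.0]
force: [-1.0, -0.4, 11.4]
```

```bash
python3 -m crank '1 0 0 -2.5 0 0 0;-0.2 0 0 0 0 0 0;-0.2 0 0 0 0 0 0;-0.2 0 0 0 0 0 0;-0.2 0 0 0 0 0 0;-0.2 0 0 -10 0 0 0;-0.2 0 0 -30 0 0 0;1 0 0 0 0 0 0;1 0 0 0 0 0 0;1 0 0 0 0 0 0' | sed -n 2,6p
python3 -c "
from h import *
go(598.5,-42.6,86,1)"
```

```text
ee_pos: [598.0, -42.5, 105.6]
ee_rot: [-180.0, 0.1, 1.0]
force: [-0.5, 0.0, -0.2]
gripper_width: 27.9
gripper_force: 0.0
at [598.  -42.5 105.6] yaw 1.0 | shift [ 0.5  0.1 19.6] turn z 0.0 | rows 1
```

Seated top would be z=98 → ee≈84.

```bash
python3 -m crank '1 0 0 0 0 0 0;1 0 0 0 0 0 0;1 0 0 10 0 0 0;1 0 0 7 0 0 0;1 0 0 0 0 0 0' | sed -n 2,4p
python3 -m crank '1 0 0 1.5 0 0 0;1 0 0 0 0 0 0' | sed -n 2,4p
python3 -m crank '1 0 0 1.5 0 0 0;1 0 0 0 0 0 0' | sed -n 2,4p
python3 -m crank '1 0 0 1 0 0 0;1 0 0 0 0 0 0' | sed -n 2,4p
python3 -m crank '1 0 0 1 0 0 0;1 0 0 0 0 0 0' | sed -n 2,4p
```

```text
ee_pos: [598.0, -42.5, 88.4]
ee_rot: [-180.0, 0.1, 1.0]
force: [0.9, 0.2, -0.3]
ee_pos: [598.9, -42.6, 88.1]
ee_rot: [-180.0, -0.0, 1.0]
force: [0.7, 0.9, -0.0]
ee_pos: [599.0, -42.6, 86.9]
ee_rot: [-180.0, -0.0, 1.0]
force: [-0.3, 0.2, 1.5]
ee_pos: [599.2, -42.6, 86.6]
ee_rot: [180.0, -0.1, 1.0]
force: [-0.7, 1.0, 5.0]
ee_pos: [599.8, -42.6, 86.5]
ee_rot: [180.0, -0.2, 1.0]
force: [-1.3, -0.7, 9.3]
```

```bash
python3 -m crank '1 0 0 -50 0 0 0;1 0 0 -50 0 0 0;1 -40 0 -10 0 0 0;1 0 0 0 0 0 0;1 0 0 0 0 0 0;1 0 0 0 0 0 0' | sed -n 2,3p
python3 - <<'E'
from h import *
P=st(); print(P[0]); im=grab_frame("wrist"); cv2.imwrite("pics/j.png",im); s=grab_frame("side"); cv2.imwrite("pics/js.png",s)
c=pix("wrist",[[599,-42.6,95]],P)[0]; print(c); x,y=c.astype(int)
q=pix("side",[[599,-42.6,80]])[0].astype(int); print(q)
o=np.zeros((600,800,3),np.uint8)
o[:,:480]=cv2.resize(im[max(y-50,0):max(y-50,0)+100,x-40:x+40],(480,600),interpolation=cv2.INTER_CUBIC)
o[:400,480:]=cv2.resize(s[q[1]-25:q[1]+25,q[0]-20:q[0]+20],(320,400),interpolation=cv2.INTER_CUBIC); cv2.imwrite("pics/jc.png",o); print(x-40,max(y-50,0))
E
```

```text
ee_pos: [559.1, -43.3, 193.7]
ee_rot: [-180.0, 0.1, 1.0]
[559.12052378 -43.29885117 193.70852086]
[254.12176113 148.29423202]
[272 188]
214 98
```

View pics/jc.png

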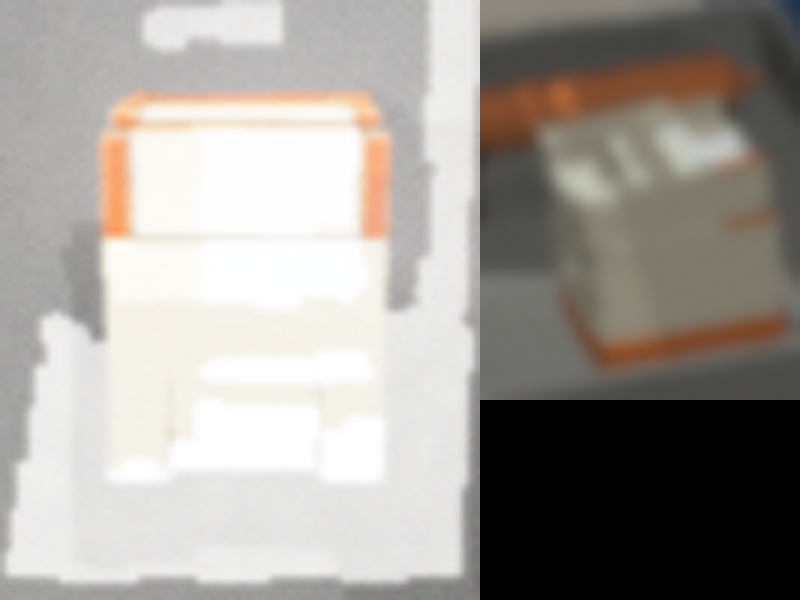

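```bash
python3 - <<'E'
from h import *
P=st(); 
im=cv2.imread("pics/js.png"); off=np.array([252,163])
for x,y in ((629,-66.6),(569,-66.6)):
  for z in(101,98,80,62,44,28): 
    p=pix("side",[[x,y,z]])[0]; print((x,y,z),p.round(1),"crop",((p-off)*8+[480,0]).round())
# wrist: corners of top face candidates
j=cv2.imread("pics/j.png")
def px(cx,cy): return [214+cx/6,98+cy/6]
for z in (98,101): print(z,w("wrist",[px(103,133),px(390,133),px(107,480),px(385,480)],z,P).round(1).tolist())
print("2nd row edge z80",w("wrist",[px(118,112),px(378,112)],80,P).round(1).tolist())
print("dock",w("wrist",[px(128,95),px(370,95)],44,P).round(1).tolist())
E
```

```text
(629, -66.6, 101) [287.1 183.9] crop [761. 168.]
(629, -66.6, 98) [287.1 185. ] crop [761. 176.]
(629, -66.6, 80) [287. 191.] crop [760. 224.]
(629, -66.6, 62) [286.8 197. ] crop [759. 272.]
(629, -66.6, 44) [286.7 202.9] crop [757. 319.]
(629, -66.6, 28) [286.6 208.1] crop [756. 361.]
(569, -66.6, 101) [264.1 187.5] crop [577. 196.]
(569, -66.6, 98) [264.1 188.6] crop [577. 205.]
(569, -66.6, 80) [264.1 194.7] crop [577. 253.]
(569, -66.6, 62) [264.2 200.7] crop [577. 302.]
(569, -66.6, 44) [264.2 206.6] crop [578. 349.]
(569, -66.6, 28) [264.2 211.8] crop [578. 391.]
98 [[627.2, -18.8, 98.0], [628.1, -67.3, 98.0], [567.3, -19.4, 98.0], [568.2, -68.8, 98.0]]
101 [[627.3, -19.1, 101.0], [628.1, -67.0, 101.0], [567.9, -19.6, 101.0], [568.8, -68.5, 101.0]]
2nd row edge z80 [[630.8, -20.0, 80.0], [631.7, -66.6, 80.0]]
dock [[634.3, -19.3, 44.0], [635.2, -67.7, 44.0]]
```

```bash
python3 - <<'E'
from h import *
t=grab_frame("top"); cv2.imwrite("pics/t5.png",t)
print("drier z55.6", blob(orange(t)&(np.arange(512)[None]>236)&(np.arange(512)[None]<270),"top",55.6,None,30))
for f in("t2","t3","t4"):
    a=cv2.imread(f"pics/{f}.png"); 
    for n,(r0,r1,c0,c1) in {"handle":(200,226,240,300),"drier":(145,200,238,266)}.items():
        A=cv2.cvtColor(a[r0:r1,c0:c1],cv2.COLOR_BGR2GRAY).astype(np.float32);B=cv2.cvtColor(t[r0:r1,c0:c1],cv2.COLOR_BGR2GRAY).astype(np.float32)
        print(f,n,[np.round(v,2) for v in cv2.phaseCorrelate(A,B)])
j=cv2.imread("pics/j.png")
# vertical profile through wrist image, column at y centre-left leg (col ~ 214+150/6)
for r in range(108,142): print(r,j[r,239].tolist(),j[r,254].tolist(),j[r,233].tolist())
E
```

```text
drier z55.6 [([605.0, 59.1], [103.9, 5.9], 0.6)]
t2 handle [array([7.49, 0.53]), np.float64(0.01)]
t2 drier [array([ 0.04, -0.91]), np.float64(0.28)]
t3 handle [array([ 0.02, -0.3 ]), np.float64(0.9)]
t3 drier [array([-0.02, -0.28]), np.float64(0.84)]
t4 handle [array([ 0.04, -0.4 ]), np.float64(0.97)]
t4 drier [array([-0.05, -0.86]), np.float64(0.96)]
108 [180, 179, 182] [187, 186, 187] [176, 179, 181]
109 [181, 180, 184] [184, 183, 186] [178, 179, 180]
110 [181, 180, 185] [187, 188, 190] [177, 177, 181]
111 [179, 180, 184] [185, 186, 188] [178, 180, 182]
112 [178, 182, 186] [185, 185, 189] [182, 182, 184]
113 [163, 175, 206] [179, 186, 214] [180, 182, 184]
114 [149, 179, 231] [169, 197, 244] [180, 187, 195]
115 [198, 223, 244] [210, 232, 250] [175, 193, 221]
116 [235, 244, 250] [238, 246, 251] [174, 206, 242]
117 [232, 241, 246] [235, 244, 248] [151, 191, 244]
118 [196, 221, 239] [204, 227, 241] [143, 179, 238]
119 [195, 226, 246] [234, 245, 252] [157, 188, 231]
120 [234, 245, 251] [253, 253, 254] [172, 206, 240]
121 [245, 250, 252] [255, 254, 254] [145, 188, 247]
122 [244, 250, 25
[... 320 characters left out ...]
 254, 254] [113, 168, 249]
129 [245, 250, 252] [255, 254, 254] [109, 165, 249]
130 [244, 250, 252] [255, 254, 254] [109, 167, 249]
131 [245, 250, 252] [255, 254, 254] [107, 164, 249]
132 [246, 251, 252] [255, 254, 254] [103, 162, 249]
133 [245, 250, 252] [255, 254, 254] [100, 162, 249]
134 [245, 250, 252] [255, 254, 254] [101, 159, 249]
135 [245, 250, 252] [254, 254, 254] [98, 161, 249]
136 [240, 247, 250] [249, 251, 252] [99, 158, 249]
137 [222, 233, 238] [237, 242, 243] [154, 197, 250]
138 [232, 240, 244] [252, 251, 251] [234, 245, 252]
139 [243, 249, 251] [255, 254, 254] [244, 250, 252]
140 [245, 250, 252] [255, 254, 254] [244, 250, 252]
141 [245, 250, 252] [255, 255, 254] [246, 251, 252]
```

```bash
python3 -m crank '-0.2 40 0 0 0 0 0;-0.2 0 0 50 0 0 0;-0.2 0 0 50 0 0 0;-0.2 0 0 20 0 0 0;-0.2 0 0 0 0 0 0;-0.2 0 0 0 0 0 0' | sed -n 2,3p
python3 -c "
from h import *
go(598,-42.6,66,1)"
```

```text
ee_pos: [606.8, -42.1, 82.6]
ee_rot: [-179.9, -1.1, 0.9]
at [606.8 -42.1  82.6] yaw 0.9 | shift [-9.1  0.4 16.4] turn z -0.1 | rows 1
```

```bash
python3 -c "
from h import *
s=env.state();print(s['force'],s['gripper_width'])"
python3 -m crank '-0.2 0 0 -30 0 0 0;-0.2 0 0 -50 0 0 0;-0.2 0 0 -30 0 0 0;-0.2 -40 0 0 0 0 0;-0.2 0 0 0 0 0 0;-0.2 0 0 0 0 0 0' | sed -n 2,6p
python3 - <<'E'
from h import *
P=st(); print(P[0]); im=grab_frame("wrist"); cv2.imwrite("pics/k.png",im)
b=fit("k2.png",98,(601,-42.6))
t=grab_frame("top"); cv2.imwrite("pics/t6.png",t)
for f in("t4","t5"):
    a=cv2.imread(f"pics/{f}.png"); 
    for n,(r0,r1,c0,c1) in {"handle":(200,226,240,300),"drier":(145,200,238,266)}.items():
        A=cv2.cvtColor(a[r0:r1,c0:c1],cv2.COLOR_BGR2GRAY).astype(np.float32);B=cv2.cvtColor(t[r0:r1,c0:c1],cv2.COLOR_BGR2GRAY).astype(np.float32)
        print(f,n,[np.round(v,2) for v in cv2.phaseCorrelate(A,B)])
c=pix("wrist",[[601,-42.6,95]],P)[0].astype(int); print(c)
for col in(-19,-12,0,19): print(col,[ (r,im[r,c[0]+col].tolist()) for r in range(c[1]-42,c[1]-15,1) if abs(int(im[r,c[0]+col,0])-int(im[r-1,c[0]+col,0]))>12])
E
```

```text
[ 1.24880713  2.98950292 29.37992964] 54.23271714019166
ee_pos: [559.4, -43.3, 184.4]
ee_rot: [-180.0, -0.0, 1.0]
force: [-0.5, -0.6, 0.3]
gripper_width: 54.7
gripper_force: 0.0
[559.37556481 -43.31612219 184.41091628]
pose [559.6 -43.3 184.3] px 254 148
[([610.0, -43.3], [54.1, 47.1], 1.0)]
t4 handle [array([ 0.31, -2.43]), np.float64(0.6)]
t4 drier [array([ 0.07, -0.76]), np.float64(0.41)]
t5 handle [array([ 0.19, -1.11]), np.float64(0.78)]
t5 drier [array([ 0.27, -0.9 ]), np.float64(0.69)]
[254 147]
-19 [(109, [189, 219, 242]), (128, [205, 229, 244]), (129, [238, 247, 251])]
-12 [(109, [175, 218, 246]), (110, [216, 238, 251]), (111, [239, 248, 252])]
0 [(108, [158, 187, 228]), (109, [190, 225, 247]), (110, [234, 246, 252])]
19 [(109, [207, 232, 248]), (110, [232, 243, 249])]
```

```bash
python3 - <<'E'
from h import *
P=st(); im=cv2.imread("pics/k2.png")
d=im[...,2].astype(int)-im[...,0]
for c in(232,234,236,238,254,271,273,275): print(c,[(r,d[r,c]) for r in range(100,136)if abs(d[r,c]-d[r-1,c])>15])
for z in(98,95): print(z,w("wrist",[[254,r] for r in (108.5,129.5,206)],z,P).round(1).tolist())
g=im.min(2); print([ (r,int(g[r,240]),int(g[r,254])) for r in range(180,225,2)])
t=cv2.imread("pics/t6.png"); 
print(t[150:200:1,287].tolist())
E
```

```text
232 [(109, np.int64(41)), (111, np.int64(98)), (112, np.int64(138)), (128, np.int64(81)), (129, np.int64(17))]
234 [(108, np.int64(40)), (111, np.int64(77)), (112, np.int64(95)), (128, np.int64(74)), (129, np.int64(19))]
236 [(107, np.int64(31)), (108, np.int64(81)), (110, np.int64(42)), (111, np.int64(19))]
238 [(107, np.int64(28)), (108, np.int64(81)), (110, np.int64(39)), (111, np.int64(12))]
254 [(108, np.int64(67)), (110, np.int64(33)), (111, np.int64(11))]
271 [(108, np.int64(66)), (110, np.int64(20))]
273 [(107, np.int64(24)), (108, np.int64(61)), (109, np.int64(41)), (110, np.int64(17))]
275 [(108, np.int64(47)), (110, np.int64(51)), (111, np.int64(83)), (112, np.int64(99)), (127, np.int64(81)), (128, np.int64(31)), (129, np.int64(13))]
98 [[639.2, -41.8, 98.0], [619.3, -42.1, 98.0], [540.1, -43.5, 98.0]]
95 [[639.3, -41.8, 95.0], [619.2, -42.1, 95.0], [539.1, -43.6, 95.0]]
[(180, 227, 228), (182, 228, 228), (184, 228, 226), (186, 226, 226), (188, 227, 223), (190, 227, 225), (192, 166, 161), (194, 156, 138), (196, 160, 140), (198, 141, 123), (200, 68, 67), (202, 65, 65), (204
[... 197 characters left out ...]
, 97, 85], [80, 99, 87], [82, 102, 91], [84, 104, 92], [87, 108, 95], [91, 112, 100], [94, 116, 104], [98, 120, 107], [97, 118, 106], [98, 119, 107], [92, 112, 101], [88, 109, 98], [87, 106, 94], [81, 101, 89], [77, 97, 84], [76, 96, 85], [71, 91, 80], [72, 91, 79], [70, 89, 78], [70, 87, 77], [66, 83, 73], [66, 82, 73], [64, 79, 69], [59, 76, 67], [58, 71, 63], [54, 68, 58], [49, 62, 53], [46, 56, 49], [40, 51, 44], [34, 43, 36], [24, 30, 26], [20, 26, 24], [22, 28, 23], [35, 44, 38], [52, 65, 57], [15, 16, 15], [16, 16, 15], [20, 18, 19], [27, 26, 24], [40, 39, 38], [27, 26, 27], [64, 64, 62], [87, 90, 87], [90, 91, 89], [91, 92, 89], [92, 91, 88], [53, 52, 52], [55, 55, 54], [84, 82, 82]]
```

```bash
python3 - <<'E'
from h import *
P=st()
print("now dock",w("wrist",[[254,107.6]],36,P).round(1),"#3 edge",w("wrist",[[234,110.7]],98,P).round(1),"markend",w("wrist",[[234,128.3]],98,P).round(1))
p,R=P; p=np.array([559.1,-43.3,193.7]); Q=(p,R)
print("prev dock",w("wrist",[[254,112.8]],36,Q).round(1),"#3 edge",w("wrist",[[233,119.8]],98,Q).round(1),"markend",w("wrist",[[233,137]],98,Q).round(1), "#2 edge?",w("wrist",[[233,114.8]],80,Q).round(1))
im=cv2.imread("pics/k2.png"); print([(r,im[r,233].tolist()) for r in range(105,116)],[(r,im[r,228].tolist()) for r in range(105,116)])
# drawer front panel/handle? drier end in wrist
o=orange(im); o[:, 0:300]=0; ys,xs=np.where(o); print(len(ys), xs.min() if len(xs) else 0)
o=orange(im); o[:,180:]=0; o[240:]=0; ys,xs=np.where(o); print(len(ys), (xs.min(),xs.max(),ys.min(),ys.max()) if len(xs) else 0)
o=orange(cv2.imread("pics/j.png")); o[:,180:]=0; o[240:]=0; ys,xs=np.where(o); print(len(ys), (xs.min(),xs.max(),ys.min(),ys.max()) if len(xs) else 0)
E
```

```text
now dock [[642.5 -41.6  36. ]] #3 edge [[636.8 -22.4  98. ]] markend [[620.1 -22.4  98. ]]
prev dock [[636.3 -41.7  36. ]] #3 edge [[627.7 -20.7  98. ]] markend [[610.6 -20.7  98. ]] #2 edge? [[632.9 -19.3  80. ]]
[(105, [172, 176, 179]), (106, [173, 177, 180]), (107, [176, 180, 184]), (108, [182, 195, 206]), (109, [202, 226, 242]), (110, [201, 230, 249]), (111, [162, 207, 250]), (112, [121, 180, 250]), (113, [115, 178, 250]), (114, [113, 177, 250]), (115, [113, 175, 250])] [(105, [172, 174, 176]), (106, [171, 176, 179]), (107, [173, 178, 180]), (108, [174, 176, 180]), (109, [170, 176, 179]), (110, [172, 177, 178]), (111, [170, 175, 180]), (112, [171, 175, 181]), (113, [170, 175, 179]), (114, [171, 178, 181]), (115, [171, 177, 179])]
841 300
1809 (np.int64(7), np.int64(178), np.int64(76), np.int64(239))
1596 (np.int64(22), np.int64(179), np.int64(83), np.int64(191))
```

```bash
python3 -m crank '1 47.3 0 0 0 0 0;1 0 0 0 0 0 0;1 0 0 40 0 0 0;1 0 0 40 0 0 0;1 0 0 10 0 0 0;1 0 0 0 0 0 0;1 0 0 4 0 0 0;1 0 0 0 0 0 0' | sed -n 2,5p
python3 -m crank '1 0 0 2 0 0 0;1 0 0 0 0 0 0' | sed -n 2,4p
python3 -m crank '1 0 0 1 0 0 0;1 0 0 0 0 0 0' | sed -n 2,4p
python3 -m crank '1 0 0 1 0 0 0;1 0 0 0 0 0 0' | sed -n 2,4p
```

```text
ee_pos: [606.6, -42.5, 91.6]
ee_rot: [180.0, -0.1, 1.0]
force: [-0.8, 0.3, -0.4]
gripper_width: 0.4
ee_pos: [606.1, -42.5, 88.7]
ee_rot: [-180.0, -0.0, 1.0]
force: [-0.2, -0.3, 0.2]
ee_pos: [606.0, -42.5, 87.5]
ee_rot: [-180.0, 0.0, 1.0]
force: [0.4, 0.1, -0.5]
ee_pos: [606.0, -42.5, 86.4]
ee_rot: [-180.0, 0.0, 1.0]
force: [-0.1, 0.0, 0.8]
```

```bash
python3 -m crank '1 0 0 1 0 0 0;1 0 0 0 0 0 0' | sed -n 2,4p
python3 -m crank '1 0 0 1 0 0 0;1 0 0 0 0 0 0' | sed -n 2,4p
python3 -m crank '1 0 0 1 0 0 0;1 0 0 0 0 0 0' | sed -n 2,4p
```

```text
ee_pos: [606.0, -42.4, 85.4]
ee_rot: [-180.0, 0.0, 1.0]
force: [1.1, 0.5, -0.5]
ee_pos: [606.0, -42.4, 84.5]
ee_rot: [-180.0, 0.0, 1.0]
force: [0.4, -0.3, 0.3]
ee_pos: [606.1, -42.5, 83.8]
ee_rot: [-180.0, -0.0, 1.0]
force: [-0.3, 0.3, 0.9]
```

```bash
python3 -m crank '1 0 0 -55 0 0 0;-1 0 0 -52 0 0 0;-1 -25 55.8 0 0 0 0;-1 -25 55.8 0 0 0 0;-1 -25 55.8 0 0 0 0;-1 -25 55.8 0 0 0 0;-1 -25 55.8 0 0 0 0;-1 -25 55.8 0 0 0 0;-1 0 0 0 0 0 -10;-1 0 0 0 0 0 -10' >/dev/null
python3 -m crank '-1 0 0 0 0 0 -10;-1 0 0 0 0 0 -10;-1 0 0 0 0 0 -3;-1 0 0 0 0 0 0;-1 0 0 0 0 0 0' | sed -n 1,3p
python3 - <<'E'
from h import *
b=fit("s4.png",24)
im=cv2.imread("pics/s4.png");d=im[...,2].astype(int)-im[...,0]; d[:120]=0;d[230:]=0;d[:,:205]=0;d[:,305:]=0
ys,xs=np.where(d>60);print(len(ys),ys.min(),ys.max(),xs.min(),xs.max())
a=b[0][2] if b[0][1][0]>b[0][1][1] else b[0][2]+90
go(*b[0][0],-11,a)
E
```

```text
time_s: 68.1
ee_pos: [462.0, -379.8, 190.4]
ee_rot: [-180.0, -0.0, 44.0]
pose [ 462.  -379.8  190.4] px 255 173
[([462.8, -378.9], [61.0, 48.8], 45.2)]
72 150 162 236 272
at [ 462.  -379.9  190.5] yaw 44.0 | shift [ 1.200e+00 -1.000e-01  2.015e+02] turn z -1.2 | rows 4
```

```bash
python3 -m crank '-1 1 0 60 0 0 -1;-1 0 0 60 0 0 0;-1 0 0 50 0 0 0;-1 0 0 24 0 0 0;-1 0 0 7.5 0 0 0;0 0 0 0 0 0 0;0 0 0 0 0 0 0;1 0 0 0 0 0 0;1 0 0 0 0 0 0;1 0 0 0 0 0 0' 25|sed -n 2,6p
python3 -m crank '1 0 0 0 0 0 0;1 0 0 -20 0 0 0;1 0 0 -60 0 0 0;1 0 0 -60 0 0 0;1 0 0 -60 0 0 0;1 0 0 0 0 0 0;1 0 0 0 0 0 0' |sed -n 2,6p
python3 - <<'E'
from h import *
im,P=shot("wrist","h4.png"); a=cv2.imread("pics/h3.png")
for r in range(187,197): print(r,a[r,216:220].mean(0).round(),im[r,216:220].mean(0).round())
go(605.8,-42.6,190,1)
E
```

```text
ee_pos: [462.9, -379.3, -10.5]
ee_rot: [180.0, -0.0, 45.0]
force: [0.8, 0.7, 2.5]
gripper_width: 47.5
gripper_force: 25.0
ee_pos: [462.1, -378.7, 188.1]
ee_rot: [-179.9, 0.0, 45.0]
force: [-0.5, 0.2, 0.3]
gripper_width: 48.0
gripper_force: 25.0
187 [142. 160. 175.] [138. 152. 164.]
188 [140. 155. 164.] [138. 152. 158.]
189 [140. 153. 159.] [150. 166. 172.]
190 [160. 175. 182.] [165. 190. 217.]
191 [182. 204. 227.] [109. 164. 238.]
192 [109. 157. 235.] [ 52. 131. 242.]
193 [ 44. 124. 240.] [ 36. 121. 241.]
194 [ 38. 122. 241.] [ 38. 122. 242.]
195 [ 36. 121. 241.] [ 35. 119. 241.]
196 [ 35. 121. 241.] [ 36. 120. 241.]
at [ 461.8 -378.4  187.2] yaw 45.0 | shift [ 339.3 -135.5   -2.4] turn z 44.0 | rows 6
```

```bash
python3 -m crank '1 48.5 -19.4 0 0 0 0;1 48.5 -19.4 0 0 0 0;1 48.5 -19.4 0 0 0 0;1 48.5 -19.4 0 0 0 0;1 48.5 -19.4 0 0 0 0;1 48.5 -19.4 0 0 0 0;1 48.5 -19.4 0 0 0 0;1 0 0 0 0 0 10;1 0 0 0 0 0 10' >/dev/null
python3 -m crank '1 0 0 0 0 0 10;1 0 0 0 0 0 10;1 0 0 0 0 0 4;1 0 0 0 0 0 0;1 0 0 0 0 0 0' | sed -n 2,3p
python3 -c "
from h import *
go(606.2,-42.5,100,1)"
```

```text
ee_pos: [606.1, -43.0, 187.7]
ee_rot: [-180.0, 0.1, 1.1]
at [606.1 -43.  187.7] yaw 1.1 | shift [ 0.3 -0.5 87.7] turn z 0.1 | rows 2
```

```bash
python3 -m crank '1 0 -0.5 45 0 0 0;1 0 0 30 0 0 0;1 0 0 12 0 0 0;1 0 0 6 0 0 0;1 0 0 0 0 0 0;1 0 0 0 0 0 0' | sed -n 2,4p
python3 -m crank '1 0 0 2 0 0 0;1 0 0 1 0 0 0;1 0 0 0 0 0 0;1 0 0 0 0 0 0' | sed -n 2,4p
python3 -m crank '1 0 0 1 0 0 0;1 0 0 1 0 0 0;1 0 0 0 0 0 0' | sed -n 2,4p
```

```text
ee_pos: [607.5, -42.6, 97.2]
ee_rot: [180.0, -0.1, 1.0]
force: [-0.3, 0.1, -0.7]
ee_pos: [606.7, -42.5, 93.1]
ee_rot: [-180.0, -0.0, 1.0]
force: [-0.5, 0.4, -0.8]
ee_pos: [606.6, -42.5, 90.9]
ee_rot: [-180.0, 0.0, 1.0]
force: [-0.0, -0.4, -0.4]
```

```bash
python3 -m crank '1 -0.3 0 1 0 0 0;1 0 0 1 0 0 0;1 0 0 0 0 0 0' | sed -n 2,4p
python3 -m crank '1 0 0 1 0 0 0;1 0 0 1 0 0 0;1 0 0 0 0 0 0' | sed -n 2,4p
python3 -m crank '1 0 0 1 0 0 0;1 0 0 0 0 0 0' | sed -n 2,4p
```

```text
ee_pos: [606.3, -42.5, 88.9]
ee_rot: [-180.0, 0.0, 1.0]
force: [0.0, 0.6, 0.0]
ee_pos: [606.3, -42.6, 86.9]
ee_rot: [-180.0, 0.0, 1.0]
force: [0.6, 0.0, -0.5]
ee_pos: [606.3, -42.6, 86.0]
ee_rot: [-180.0, 0.0, 1.0]
force: [-0.1, 0.5, -1.0]
```

```bash
python3 -m crank '1 0 0 1 0 0 0;1 0 0 0 0 0 0' | sed -n 2,4p
python3 -m crank '1 0 0 1 0 0 0;1 0 0 0 0 0 0' | sed -n 2,4p
python3 -m crank '1 0 0 1 0 0 0;1 0 0 0 0 0 0' | sed -n 2,4p
```

```text
ee_pos: [606.4, -42.5, 85.0]
ee_rot: [-180.0, -0.0, 1.0]
force: [0.4, -0.1, -0.5]
ee_pos: [606.6, -42.6, 84.8]
ee_rot: [180.0, -0.1, 1.0]
force: [-1.2, -0.5, 4.7]
ee_pos: [607.4, -42.6, 84.6]
ee_rot: [180.0, -0.2, 1.0]
force: [-1.4, 0.6, 7.7]
```

```bash
python3 -m crank '1 0 0 -1.8 0 0 0;1 0 0 0 0 0 0;-0.2 0 0 0 0 0 0;-0.2 0 0 0 0 0 0;-0.2 0 0 0 0 0 0;-0.2 0 0 0 0 0 0;-0.2 0 0 -10 0 0 0;-0.2 0 0 -30 0 0 0;1 0 0 0 0 0 0;1 0 0 0 0 0 0' | sed -n 2,5p
python3 -m crank '1 0 0 0 0 0 0;1 0 0 0 0 0 0;1 0 0 0 0 0 0;1 0 0 10 0 0 0;1 0 0 5 0 0 0;1 0 0 0 0 0 0' | sed -n 2,5p
```

```text
ee_pos: [606.0, -42.5, 124.6]
ee_rot: [-180.0, 0.0, 1.0]
force: [0.3, -0.4, -0.0]
gripper_width: 37.6
ee_pos: [605.8, -42.5, 109.0]
ee_rot: [-180.0, 0.1, 1.0]
force: [-0.1, -0.1, 0.2]
gripper_width: 0.8
```

Seated top → ee ≈ 101.85.

```bash
python3 -m crank '1 0 0 2.5 0 0 0;1 0 0 0 0 0 0' | sed -n 2,4p
python3 -m crank '1 0 0 1 0 0 0;1 0 0 0 0 0 0' | sed -n 2,4p
python3 -m crank '1 0 0 1 0 0 0;1 0 0 0 0 0 0' | sed -n 2,4p
python3 -m crank '1 0 0 1 0 0 0;1 0 0 0 0 0 0' | sed -n 2,4p
python3 -m crank '1 0 0 1 0 0 0;1 0 0 0 0 0 0' | sed -n 2,4p
```

```text
ee_pos: [606.3, -42.5, 107.3]
ee_rot: [-180.0, 0.0, 1.0]
force: [-0.8, 0.3, -0.3]
ee_pos: [606.4, -42.5, 106.4]
ee_rot: [-180.0, -0.0, 1.0]
force: [-0.2, 0.6, -0.2]
ee_pos: [606.3, -42.5, 105.3]
ee_rot: [-180.0, 0.0, 1.0]
force: [0.2, -0.0, -0.1]
ee_pos: [606.5, -42.5, 104.8]
ee_rot: [-180.0, -0.0, 1.0]
force: [-0.1, -0.1, 3.0]
ee_pos: [607.0, -42.6, 104.6]
ee_rot: [180.0, -0.1, 1.0]
force: [-1.3, -0.5, 7.0]
```

```bash
python3 -m crank '-0.2 0 0 -50 0 0 0;-0.2 0 0 -47 0 0 0;-0.2 -47 0 0 0 0 0;-0.2 0 0 0 0 0 0;-0.2 0 0 0 0 0 0;-0.2 0 0 0 0 0 0' | sed -n 2,5p
python3 - <<'E'
from h import *
P=st(); im=grab_frame("wrist"); cv2.imwrite("pics/l.png",im); print(P[0])
d=im[...,2].astype(int)-im[...,0]; c=pix("wrist",[[606,-42.6,116]],P)[0].astype(int); print(c)
for k in (-24,-22,-20,-18,0,18,20): print(k,[(r,int(d[r,c[0]+k]),int(im[r,c[0]+k,0])) for r in range(92,138)if abs(d[r,c[0]+k]-d[r-1,c[0]+k])>12])
E
```

```text
ee_pos: [560.2, -43.4, 199.9]
ee_rot: [-180.0, -0.0, 1.0]
force: [-0.6, -0.7, -0.4]
gripper_width: 53.9
[560.16908614 -43.3802106  199.94794898]
[254 143]
-24 [(113, 27, 180), (114, 49, 189), (115, 84, 161), (116, 112, 132), (132, 71, 169), (133, 25, 217)]
-22 [(109, 27, 190), (110, 47, 194), (111, 79, 167), (112, 105, 136), (113, 77, 156), (114, 63, 181), (115, 100, 149), (116, 138, 110), (132, 90, 160), (133, 19, 232)]
-20 [(109, 44, 191), (111, 96, 151), (112, 125, 118), (113, 90, 142), (114, 49, 182), (132, 50, 192), (133, 16, 233)]
-18 [(108, 58, 156), (109, 72, 157), (110, 53, 179), (114, 23, 223)]
0 [(107, 23, 173), (108, 68, 159), (110, 37, 212), (111, 19, 231), (112, 39, 205), (113, 52, 196), (114, 17, 234)]
18 [(107, 27, 173), (108, 69, 162), (109, 53, 194), (110, 32, 217), (112, 41, 198), (114, 15, 235)]
20 [(107, 26, 172), (108, 63, 165), (111, 89, 158), (113, 63, 169), (114, 33, 207), (133, 19, 220)]
```

```bash
python3 - <<'E'
from h import *
P=st()
print("dock",w("wrist",[[254,107.6]],36,P).round(1),"#3",w("wrist",[[232,110.4]],98,P).round(1),"#4",w("wrist",[[232,114.4]],116,P).round(1),w("wrist",[[232,114.4]],118,P).round(1),"markend4",w("wrist",[[232,132.4]],116,P).round(1))
E
```

```text
dock [[643.7 -41.7  36. ]] #3 [[638.1 -19.3  98. ]] #4 [[633.9 -20.7 116. ]] [[633.9 -20.9 118. ]] markend4 [[616.8 -20.7 116. ]]
```

```bash
python3 -m crank '1 -18 0 0 0 0 0;1 0 0 0 0 0 0;1 0 0 0 0 0 0;1 0 -0.8 50 0 0 0;1 0 0 40 0 0 0;1 0 0 19 0 0 0;1 0 0 0 0 0 0;1 0 0 0 0 0 0' | sed -n 2,5p
python3 -m crank '1 5 0 0 0 0 0;1 5 0 0 0 0 0;1 2 0 0 0 0 0;1 0 0 0 0 0 0' | sed -n 2,4p
python3 -m crank '1 2 0 0 0 0 0;1 0 0 0 0 0 0' | sed -n 2,4p
python3 -m crank '1 1.5 0 0 0 0 0;1 0 0 0 0 0 0' | sed -n 2,4p
python3 -m crank '1 1.5 0 0 0 0 0;1 0 0 0 0 0 0' | sed -n 2,4p
```

```text
ee_pos: [542.6, -43.0, 92.2]
ee_rot: [180.0, -0.1, 1.0]
force: [0.3, -0.2, 0.1]
gripper_width: 0.3
ee_pos: [553.6, -42.7, 91.4]
ee_rot: [-180.0, -0.0, 1.0]
force: [-0.6, 0.4, 0.2]
ee_pos: [555.4, -42.7, 91.3]
ee_rot: [-180.0, -0.0, 1.0]
force: [0.0, 0.3, -0.4]
ee_pos: [557.0, -42.6, 91.3]
ee_rot: [-180.0, -0.0, 1.0]
force: [0.2, -0.3, -0.1]
ee_pos: [558.5, -42.6, 91.4]
ee_rot: [-180.0, -0.0, 1.0]
force: [0.6, 0.2, -0.4]
```

```bash
python3 -m crank '1 1 0 0 0 0 0;1 0 0 0 0 0 0' | sed -n 2,4p
for i in 1; do python3 -m crank '1 1 0 0 0 0 0;1 0 0 0 0 0 0' | sed -n 2,4p
python3 -m crank '1 1 0 0 0 0 0;1 0 0 0 0 0 0' | sed -n 2,4p; done; python3 - <<'E'
from h import *
im=grab_frame("wrist"); cv2.imwrite("pics/n.png",im)
print([env.state()["force"].round(1).tolist() for _ in range(3)])
E
```

```text
ee_pos: [559.3, -42.6, 91.3]
ee_rot: [-180.0, 0.0, 1.0]
force: [-0.2, -0.8, 0.3]
ee_pos: [560.6, -42.6, 91.4]
ee_rot: [-180.0, -0.0, 1.0]
force: [-0.1, -0.7, -0.6]
ee_pos: [561.4, -42.5, 91.4]
ee_rot: [-180.0, -0.0, 1.0]
force: [-0.5, 0.7, 0.1]
[[0.5, 0.3, -0.0], [0.5, 0.3, -0.0], [0.5, 0.3, -0.0]]
```

```bash
cat > e.py <<'E'
from h import *
def edge():
    P=st(); im=grab_frame("wrist"); d=im[...,2].astype(int)-im[...,0]
    for y in (-20.5,-65):
        m=[]
        for x in np.arange(600,650,0.5):
            c=pix("wrist",[[x,y,116]],P)[0].round().astype(int)
            m.append((x,int(d[c[1],c[0]]) if 0<=c[1]<384 and 0<=c[0]<512 else -1))
        v=np.array(m); on=v[v[:,1]>90,0]; print(y,"mark x",(on.min(),on.max()) if len(on) else None, "row range",pix("wrist",[[610,y,116],[640,y,116]],P)[:,1].round())
    print(P[0].round(1))
edge()
E
python3 e.py
python3 -m crank '1 1 0 0 0 0 0;1 0 0 0 0 0 0' | sed -n 2,4p
python3 -m crank '1 1 0 0 0 0 0;1 0 0 0 0 0 0' | sed -n 2,4p
python3 e.py
```

```text
-20.5 mark x (np.float64(620.5), np.float64(637.0)) row range [155. 103.]
-65 mark x (np.float64(622.0), np.float64(637.5)) row range [156. 104.]
[561.4 -42.5  91.3]
ee_pos: [562.3, -42.5, 91.3]
ee_rot: [-180.0, 0.0, 1.0]
force: [-0.4, 0.0, 1.3]
ee_pos: [563.5, -42.5, 91.4]
ee_rot: [-180.0, -0.0, 1.0]
force: [-0.1, 0.4, -0.1]
-20.5 mark x (np.float64(623.5), np.float64(639.0)) row range [159. 106.]
-65 mark x (np.float64(624.0), np.float64(639.5)) row range [160. 108.]
[563.5 -42.5  91.4]
```

```bash
python3 -m crank '1 -5 0 0 0 0 0;1 0 0 -50 0 0 0;1 0 0 -58 0 0 0;1 0 0 0 0 0 0;1 0 0 0 0 0 0;1 0 0 0 0 0 0' | sed -n 2p
python3 - <<'E'
from h import *
P=st(); im=grab_frame("wrist"); cv2.imwrite("pics/l2.png",im); print(P[0])
d=im[...,2].astype(int)-im[...,0]; c=pix("wrist",[[608,-42.6,116]],P)[0].astype(int); print(c)
for k in (-24,-22,-20,0,18,20): print(k,[(r,int(d[r,c[0]+k]),int(im[r,c[0]+k,0])) for r in range(85,138)if abs(d[r,c[0]+k]-d[r-1,c[0]+k])>12])
E
```

```text
ee_pos: [557.2, -42.5, 197.6]
[557.19966954 -42.47963972 197.61235969]
[255 138]
-24 [(104, 29, 197), (105, 67, 175), (106, 101, 146), (122, 79, 164), (123, 51, 192), (124, 18, 228)]
-22 [(104, 32, 198), (105, 77, 169), (106, 122, 128), (107, 140, 110), (122, 119, 131), (123, 57, 194), (124, 15, 237)]
-20 [(104, 27, 187), (105, 45, 188), (123, 41, 204), (124, 13, 237)]
0 [(104, 26, 191), (105, 13, 233)]
18 [(104, 25, 199), (105, 12, 234)]
20 []
```

```bash
python3 - <<'E'
from h import *
P=st()
print("#4",w("wrist",[[233,104.7]],116,P).round(1),"end",w("wrist",[[233,122.8]],116,P).round(1),"rows of dock 643.7:",pix("wrist",[[643.7,-42,36],[645.7,-42,36],[638.1,-19.3,98],[640,-19.3,98]],P).round(1).tolist())
t=grab_frame("top"); cv2.imwrite("pics/t7.png",t)
for f in("t4","t6"):
    a=cv2.imread(f"pics/{f}.png"); 
    for n,(r0,r1,c0,c1) in {"handle":(196,226,240,300)}.items():
        A=cv2.cvtColor(a[r0:r1,c0:c1],cv2.COLOR_BGR2GRAY).astype(np.float32);B=cv2.cvtColor(t[r0:r1,c0:c1],cv2.COLOR_BGR2GRAY).astype(np.float32)
        print(f,n,[np.round(v,2) for v in cv2.phaseCorrelate(A,B)])
print(blob(orange(t)&(np.arange(512)[None]>236)&(np.arange(512)[None]<270),"top",55.6,None,30))
go(609,-42.6,111,1)
E
```

```text
#4 [[639.7 -21.  116. ]] end [[623. -21. 116.]] rows of dock 643.7: [[255.0, 104.8], [255.1, 103.1], [232.7, 107.2], [232.7, 105.2]]
t4 handle [array([ 0.02, -3.54]), np.float64(0.78)]
t6 handle [array([-0.22, -0.3 ]), np.float64(0.84)]
[([613.9, 60.7], [104.1, 8.8], 0.5)]
at [557.5 -42.6 197.8] yaw 1.0 | shift [51.7  1.  86.7] turn z 0.0 | rows 2
```

```bash
python3 -m crank '1 51.7 1 0 0 0 0;1 0 0 0 0 0 0;1 0 0 45 0 0 0;1 0 0 35 0 0 0;1 0 0 7 0 0 0;1 0 0 0 0 0 0;1 0 0 0 0 0 0' | sed -n 2,4p
python3 -m crank '1 0 0 4 0 0 0;1 0 0 0 0 0 0' | sed -n 2,4p
python3 -m crank '1 0 0 1.5 0 0 0;1 0 0 0 0 0 0' | sed -n 2,4p
python3 -m crank '1 0 0 1 0 0 0;1 0 0 0 0 0 0' | sed -n 2,4p
```

```text
ee_pos: [611.1, -42.8, 114.1]
ee_rot: [180.0, -0.2, 1.0]
force: [0.4, 0.1, 1.2]
ee_pos: [610.1, -42.7, 108.7]
ee_rot: [-180.0, -0.0, 1.0]
force: [-0.3, -0.6, 0.7]
ee_pos: [610.0, -42.7, 106.8]
ee_rot: [-180.0, 0.0, 1.0]
force: [1.1, 0.0, -0.5]
ee_pos: [610.0, -42.7, 105.7]
ee_rot: [-180.0, 0.0, 1.0]
force: [-0.2, -0.5, 0.3]
```

```bash
python3 -m crank '1 0 0 1 0 0 0;1 0 0 0 0 0 0' | sed -n 2,4p
python3 -m crank '1 0 0 1 0 0 0;1 0 0 0 0 0 0' | sed -n 2,4p
python3 -m crank '1 0 0 1 0 0 0;1 0 0 0 0 0 0' | sed -n 2,4p
python3 -m crank '1 0 0 1 0 0 0;1 0 0 0 0 0 0' | sed -n 2,4p
```

```text
ee_pos: [610.0, -42.7, 104.8]
ee_rot: [-180.0, 0.0, 1.0]
force: [0.0, -0.1, -0.3]
ee_pos: [610.0, -42.7, 103.8]
ee_rot: [-180.0, 0.0, 1.0]
force: [0.1, -0.2, -0.4]
ee_pos: [610.0, -42.7, 102.7]
ee_rot: [-180.0, 0.0, 1.0]
force: [-0.1, 0.4, -0.3]
ee_pos: [610.1, -42.7, 101.9]
ee_rot: [-180.0, -0.0, 1.0]
force: [-0.9, 0.4, 0.4]
```

```bash
python3 -m crank '1 0 0 0.8 0 0 0;1 0 0 0 0 0 0' | sed -n 2,4p
python3 -m crank '1 0 0 -45 0 0 0;1 0 0 -50 0 0 0;1 -50 -10 0 0 0 0;1 -50 -10 0 0 0 0;1 -50 -10 0 0 0 0;1 -50 -10 0 0 0 0;1 -20 -10 0 0 0 0;1 0 0 0 0 0 0;1 0 0 0 0 0 0;1 0 0 0 0 0 0' | sed -n 1,3p
python3 - <<'E'
from h import *
P=st(); im=grab_frame("wrist"); cv2.imwrite("pics/p.png",im)
for n in("drawer_handle","drier"): print(n,[(round(d["p"],2),np.round(d["point"]).tolist()) for d in models.search_frame(n,"wrist")])
K=[[235,87]]; print("handle in w6",w("wrist",K,48,(np.array([579.,30.5,201.3]),Ro.from_euler("xyz",[180,0,180],degrees=True).as_matrix())).round(1))
t=grab_frame("top"); cv2.imwrite("pics/t8.png",t)
for n in("spacer1","drier","flux_jar","wrench","u_bend","drawer_handle"): print(n,[(round(d["p"],2),np.round(d["point"]).tolist()) for d in models.search_frame(n,"top")])
g=cv2.cvtColor(t,cv2.COLOR_BGR2GRAY); print([(r,g[r,262:274:4].tolist()) for r in range(195,225)])
print("row->x z48",[(r,w("top",[[268,r]],48)[0].round(1).tolist()) for r in (205,210,215,220)])
E
```

```text
ee_pos: [610.2, -42.7, 101.8]
ee_rot: [-180.0, -0.0, 1.0]
force: [-1.8, 0.6, 5.1]
time_s: 88.12
ee_pos: [390.7, 3.2, 195.9]
ee_rot: [180.0, -0.0, 1.0]
drawer_handle [(0.73, [547.0, 8.0, 28.0])]
drier [(0.84, [566.0, 55.0, 63.0])]
handle in w6 [[472.2   7.7  48. ]]
spacer1 [(0.9, [606.0, -42.0, 116.0])]
drier [(0.59, [613.0, 60.0, 64.0])]
flux_jar [(0.67, [650.0, 353.0, 72.0])]
wrench [(0.62, [708.0, -358.0, 5.0]), (0.51, [608.0, -42.0, 118.0]), (0.36, [597.0, 13.0, 30.0])]
u_bend [(0.72, [360.0, 426.0, 12.0]), (0.21, [522.0, 325.0, 4.0])]
drawer_handle [(0.89, [598.0, 16.0, 28.0])]
[(195, [101, 99, 101]), (196, [100, 99, 92]), (197, [59, 60, 62]), (198, [59, 63, 62]), (199, [50, 86, 93]), (200, [51, 93, 92]), (201, [56, 100, 100]), (202, [23, 31, 28]), (203, [50, 65, 64]), (204, [108, 106, 102]), (205, [109, 106, 103]), (206, [105, 105, 103]), (207, [106, 109, 94]), (208, [101, 105, 91]), (209, [62, 65, 62]), (210, [62, 63, 64]), (211, [61, 64, 67]), (212, [60, 61, 65]), (213, [57, 56, 61]), (214, [76, 78, 78]), (215, [68, 68, 67]), (216, [55, 81, 79]), (217, [78, 103, 93]), (218, [75, 98, 90]), (219, [76, 102, 90]), (220, [77, 104, 91]), (221, [75, 103, 92]), (222, [74, 101, 90]), (223, [74, 64, 61]), (224, [64, 65, 63])]
row->x z48 [(205, [509.9, 8.6, 48.0]), (210, [495.3, 8.5, 48.0]), (215, [480.6, 8.4, 48.0]), (220, [466.0, 8.4, 48.0])]
```

```bash
python3 -m crank '1 45 -4 0 0 0 0;1 0 0 55 0 0 0;1 0 0 55 0 0 0;1 0 0 42 0 0 0;1 0 0 20 0 0 0;1 0 0 0 0 0 0;1 0 0 0 0 0 0' | sed -n 1,4p
```

```text
time_s: 89.5
ee_pos: [435.1, 8.2, 24.9]
ee_rot: [-180.0, -0.1, 1.0]
force: [-0.5, -0.3, 0.1]
```

```bash
python3 -m crank '1 6 0 0 0 0 0;1 6 0 0 0 0 0;1 4 0 0 0 0 0;1 3 0 0 0 0 0;1 3 0 0 0 0 0;1 3 0 0 0 0 0;1 4 0 0 0 0 0;1 5 0 0 0 0 0;1 5 0 0 0 0 0' | sed -n 1,4p
python3 -c "
from h import *
go(600,8,24,0)
t=grab_frame('top'); cv2.imwrite('pics/t9.png',t)
print([(round(d['p'],2),np.round(d['point']).tolist()) for n in('spacer1','drier') for d in models.search_frame(n,'top')])"
```

```text
time_s: 90.62
ee_pos: [473.1, 8.9, 23.9]
ee_rot: [-180.0, 0.0, 1.0]
force: [-2.1, 0.3, 1.1]
at [473.1   8.9  23.9] yaw 1.0 | shift [126.9   3.2  -0.2] turn z 1.0 | rows 3
[(0.62, [618.0, -42.0, 117.0]), (0.57, [624.0, 56.0, 62.0])]
```

```bash
for i in 1; do python3 -m crank '1 5 0 0 0 0 0;1 5 0 0 0 0 0;1 5 0 0 0 0 0;1 5 0 0 0 0 0;1 5 0 0 0 0 0;1 5 0 0 0 0 0;1 5 0 0 0 0 0;1 5 0 0 0 0 0;1 5 0 0 0 0 0;1 5 0 0 0 0 0' | sed -n 2,4p
python3 -m crank '1 5 0 0 0 0 0;1 5 0 0 0 0 0;1 5 0 0 0 0 0;1 5 0 0 0 0 0;1 5 0 0 0 0 0;1 5 0 0 0 0 0;1 5 0 0 0 0 0;1 5 0 0 0 0 0;1 5 0 0 0 0 0;1 5 0 0 0 0 0' | sed -n 2,4p; done
python3 -c "
from h import *
t=grab_frame('top'); cv2.imwrite('pics/t10.png',t)
print([(round(d['p'],2),np.round(d['point']).tolist()) for n in('spacer1','drier') for d in models.search_frame(n,'top')])"
```

```text
ee_pos: [523.4, 9.9, 24.0]
ee_rot: [-180.0, 0.0, 1.0]
force: [-1.9, 2.2, 1.0]
ee_pos: [573.4, 10.7, 24.0]
ee_rot: [-180.0, 0.0, 1.0]
force: [-1.5, 1.6, 0.0]
[(0.75, [720.0, -38.0, 118.0]), (0.59, [729.0, 59.0, 65.0]), (0.53, [650.0, 352.0, 72.0])]
```

```bash
python3 -m crank '1 4 0 0 0 0 0;1 4 0 0 0 0 0;1 4 0 0 0 0 0;1 3 0 0 0 0 0;1 3 0 0 0 0 0;1 3 0 0 0 0 0' | sed -n 2,4p
python3 -m crank '1 3 0 0 0 0 0;1 3 0 0 0 0 0;1 2 0 0 0 0 0' | sed -n 2,4p
python3 -m crank '1 2 0 0 0 0 0;1 2 0 0 0 0 0;1 2 0 0 0 0 0' | sed -n 2,4p
python3 -m crank '1 2 0 0 0 0 0;1 2 0 0 0 0 0;1 2 0 0 0 0 0' | sed -n 2,4p
```

```text
ee_pos: [592.9, 10.9, 24.0]
ee_rot: [180.0, 0.2, 1.0]
force: [-7.6, -1.7, 6.0]
ee_pos: [602.4, 11.3, 24.0]
ee_rot: [-180.0, -0.0, 1.0]
force: [1.1, -0.6, -0.3]
ee_pos: [608.2, 11.4, 24.0]
ee_rot: [-180.0, 0.0, 1.0]
force: [-3.1, 0.9, 2.4]
ee_pos: [608.2, 11.4, 24.0]
ee_rot: [-180.0, 0.7, 1.0]
force: [-14.8, -0.5, 12.7]
```

```bash
python3 -m crank '1 -5 0 0 0 0 0;1 -15 0 0 0 0 0;1 -40 0 0 0 0 0;1 -40 0 0 0 0 0;1 -20 0 -50 0 0 0;1 0 0 -60 0 0 0;1 0 0 -60 0 0 0;1 0 0 0 0 0 0' | sed -n 1,4p
python3 - <<'E'
from h import *
t=grab_frame('top'); cv2.imwrite('pics/t11.png',t)
for n in('spacer1','drier','u_bend','flux_jar','wrench'): print(n,[(round(d['p'],2),np.round(d['point']).tolist()) for d in models.search_frame(n,'top')])
print("drier",blob(orange(t)&(np.arange(512)[None]>236)&(np.arange(512)[None]<270),"top",55.6,None,20))
g=cv2.cvtColor(t,cv2.COLOR_BGR2GRAY); print([(r,g[r,262:274:4].tolist()) for r in range(148,176)], w("top",[[268,r] for r in(160,165,170)],48)[:,0].round())
h=cv2.cvtColor(t,cv2.COLOR_BGR2HSV); m=((h[...,1]<50)&(h[...,2]>140)); m[:,:275]=0;m[:,305:]=0;m[:100]=0;m[160:]=0; print("pile",blob(m,"top",116,None,20))
grab_frame('side');print([(round(d['p'],2),np.round(d['point']).tolist()) for n in('spacer1','drier') for d in models.search_frame(n,'side')])
E
```

```text
time_s: 96.3
ee_pos: [497.2, 9.2, 199.1]
ee_rot: [180.0, -0.7, 1.0]
force: [-0.1, 0.4, -0.8]
spacer1 [(0.86, [756.0, -41.0, 116.0])]
drier [(0.74, [757.0, 64.0, 66.0]), (0.15, [363.0, 424.0, 13.0])]
u_bend [(0.67, [362.0, 421.0, 10.0])]
flux_jar [(0.88, [651.0, 351.0, 68.0])]
wrench [(0.89, [707.0, -356.0, 7.0])]
drier [([760.6, 60.7], [123.0, 18.0], 0.7)]
[(148, [39, 52, 54]), (149, [82, 82, 84]), (150, [89, 89, 91]), (151, [77, 60, 56]), (152, [22, 25, 24]), (153, [22, 21, 26]), (154, [35, 39, 40]), (155, [96, 94, 103]), (156, [103, 103, 109]), (157, [102, 105, 111]), (158, [105, 101, 108]), (159, [101, 104, 104]), (160, [104, 101, 101]), (161, [66, 63, 62]), (162, [53, 54, 57]), (163, [100, 98, 101]), (164, [144, 145, 148]), (165, [105, 103, 97]), (166, [71, 64, 63]), (167, [93, 92, 95]), (168, [90, 91, 96]), (169, [101, 100, 101]), (170, [101, 101, 89]), (171, [104, 104, 63]), (172, [104, 105, 64]), (173, [101, 102, 63]), (174, [43, 42, 43]), (175, [35, 36, 38])] [644. 629. 614.]
pile [([757.7, -41.0], [55.7, 45.4], 0.4)]
[(0.74, [754.0, -50.0, 111.0]), (0.64, [752.0, -61.0, 55.0]), (0.56, [748.0, -60.0, 90.0]), (0.45, [748.0, -63.0, 76.0]), (0.63, [728.0, 56.0, 64.0])]
```

```bash
python3 -c "
from workcell import env
print(env.job_done())"
```

```text
the job is handed in; nothing more can be done
None
```

The job is handed in: the drier lies in its V supports, all four spacers present are stacked and seated on the orange base, the drawer is pushed home against its stop, and the jar, U-bend and wrench are where they started; the hand-in returned no verdict.

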